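Make up the embroidery kit and the beading kit

ROBOT

A 6-joint arm with a two-finger parallel gripper is mounted at the origin on the work surface. World frame = base frame: x ahead of the robot, y to its left, z up, the work surface at z = 0. Lengths are in m, angles in rad, forces in N, time in s.
With the tool pointing down it reaches from about 0.35 to 0.775 m from the base axis. Payload 7.3 kg.
Tool frame: the origin (TCP) lies at the centre of the arm's flange, where the gripper is bolted on; the fingertips stand 178 mm ahead of it and the grasp point (between the pads) lies 159 mm ahead of it; z points along the fingers, y is the line along which they close (so a half turn about z gives the same grasp; the last joint's range is limited). The gripper opens to 92 mm and grips with 3 to 60 N. Pads are 19 mm wide; open, the fingers measure 130 mm over their backs; the gripper's body (75 mm by 190 mm) begins 47 mm behind the grasp point.
Start: joints at [1.127, 0.342, 1.524, -0, 1.275, -0.146], TCP at [0.154, 0.502, 0.405] pointing down, gripper open.
Joint ranges: [-2.53, 2.53], [-0.77, 2.02], [0.04, 2.7], [-1, 4.14], [0.28, 2.66], [-3.11, 3.11]. Speed limits (rad/s): [2.57, 2.57, 3.14, 3.14, 3.14, 3.14].

INTERFACE

Orientations are given as a unit quaternion [x, y, z, w].
In Python, from plant import r, grab_frame, camera_model, nets gives the robot as it stands.
- The arm moves only by the tool arm_command, never from a script. Its argument "motion" is a list of rows, each an object with "travel": the shift along the world's x, y, z normalised to -1 to 1, where 1 is 20 cm, a list of three; "dr": the turn, a rotation vector about the world's x, y, z normalised to -1 to 1, where 1 is 60 degrees, a list of three; "claw": the closure, from -1 (fully open) to 1 (shut). A call has 1 to 8 rows; each row shifts and turns the commanded pose from where the row before left it; what a row does not reach is not made up. A row lasts 1/12 s, in which the tool goes at most 41.7 mm and 7.16 degrees, less where a joint would pass 70% of its speed; a pose out of reach is approached as far as the arm can. A call with a number of a shift or a turn outside -1 to 1 is refused whole. A call with a gripper value outside its range is refused whole. The fingers move at their own pace and stop on an object; "newtons" is the grip in N (left out, the last holds). Time passes only in rows, so rows that do not move let the fingers close. It gives the time, the measured TCP pose, the force, the opening and the grip force at its end, in the units of the state.
- r.state(): the state, without advancing time (a new reading comes with each control period).
- grab_frame(name): name is "side" or "top" or "wrist"; returns the picture (384x512x3 uint8, red, green, blue); there is no depth.
- camera_model(name): a dict with "mtx" (3x3 intrinsics, pixels), "extrinsics" (4x4, takes a point from world to camera coordinates). Camera axes: x right, y down, z forward; pixel columns grow to the right and rows downward; lengths in m; the calibration is good to about 2 mm. A picture is of the moment at which its call begins: read the wrist's pose just before it. camera_model takes no time and is no camera call; for the wrist camera it gives the pose at the moment of the call.
- r.hand_in(): hands the job in; it is judged then, once.
Trained networks look in the newest picture that a camera, given by its name, has taken for a name from the list of things; names that differ only in an ending like _2 or _b are one class to them, and where a whole thing is asked for, a point or a joint stands for the part that bears it (a point fixed in the world has none). Each returns a list of dicts, best first, with "conf" (0 to 1); they miss things now and then, are a little off and sometimes report something else, mostly with a low value. They report only what shows in the picture. A call takes as long as a camera call. They do not tell look-alikes from the thing itself.
- nets.look_for(camera, name): "box" ([left, top, right, bottom] in pixels, round what is visible of it).
- nets.tip_of(camera, name): "xy" ([column, row] in pixels: a listed point, or the origin of a listed thing).
The state is a dict: "clock": time; "joints": joint angles; "qvel": joint speeds; "joint_efforts": joint torques, N m; "ee_pos": TCP position; "tool_rot": TCP orientation; "force": force on the tool from outside, world axes, zero at the start; "torque": the same for the moment, N m; "width": finger opening in m; "finger_force": force on a finger pad.
Only numpy, scipy, OpenCV 4.12 (cv2) and the standard library are available. Lean on these libraries where they do the work, as an engineer would, in place of code of your own. Each camera call takes 0.05 s, during which the arm holds its last target. There are 200 camera calls.

TASK

Make up the two kits for this evening: in the oblong steel tray put the tall bobbin standing upright, the needle case lying flat and the glass magnifier on its foot, each resting on the tray's floor (set the glass down, do not drop it). In the middle of the round steel dish put the bead box, lid up, and stand the short bobbin upright on the middle of its lid. Leave the button jar and the tape measure where they are.

Things in the scene. Friction and masses are not known exactly. Their poses are not given: they have to be found in the camera images.
- tray: Oblong steel kit tray, fixed to the desk, 216 x 126 mm outside and 16 mm high; walls and floor 3 mm thick, so 210 x 120 mm inside. Origin under its centre at desk height, inner floor 3 mm above it; x along its length, y across. Lies left or right of the stock, length roughly away from the robot.
- dish: Round steel kit dish, fixed to the desk, 156 mm across the rim, 140 mm at the foot, 16 mm high, wall and floor 3 mm thick. Origin under its centre at desk height, inner floor 3 mm above it. Stands across the stock from the tray.
- tall_bobbin: Tall wooden bobbin, 64 mm high; end flanges 38 mm across and 8 mm thick, waist 24 mm across. Origin at the centre of its underside. Stands upright on the desk at the start, axis z.
- short_bobbin: Short squat wooden bobbin, 30 mm high; end flanges 46 mm across and 6 mm thick, waist 28 mm across. Origin at the centre of its underside. Stands upright on the desk at the start, axis z.
- magnifier: Paperweight-style magnifier: a clear glass dome on a round aluminium foot 56 mm across and 14 mm high, 34 mm high in all. Origin at the centre of its underside, axis z. Heavy for its size and breakable.
- bead_box: Closed orange plastic bead box with a flat lid, 46 mm (x) by 64 mm (y), 28 mm high, with a small white press button on the -y end that stands 3 mm proud. Origin at the centre of its underside, lies lid up.
- needle_case: Slim aluminium needle case, a closed flat bar 20 mm wide (x), 74 mm long (y), 14 mm high. Origin at the centre of its underside, lies flat.
- button_jar: Amber glass button jar with an aluminium cap, 50 mm across, 58 mm high, loose among the stock; not part of either kit. Origin at the centre of its underside.
- tape_measure: Round grey tape measure lying flat, 52 mm across, 18 mm high, with a small steel tab 3 mm proud of its rim on its +x side, loose among the stock; not part of either kit. Origin at the centre of its underside.
There are look-alikes about, which are no part of the job. Leave any red look-alike of the dish alone. Leave any blue look-alike of the magnifier alone.

How it is judged:
By the outcome, as a careful person would: the job done as asked, in the order asked, and still so for the second after the job is handed in, with the robot touching nothing.
It also fails if it takes over 136 s, if anything falls off the work surface, if the arm or the gripper's body presses on something with over 40 N, if the wrist force passes 120 N, or if a joint passes its speed limit or range.

## Working session

There is one attempt and no reset: what is moved stays moved. The work goes in short steps, Python scripts to look and compute and a tool call to move; the robot and the scene stay as the last step left them, time stands still between calls to the robot, and variables do not carry over. Pictures are saved under pics/ and viewed, at most 14 in all, crops included, and the job is handed in when it is done.

Besides the shell and the picture viewer there is one more tool, called as name([rows], argument=value, ...), one row to a line, values as JSON. arm_command: Moves the arm, as the interface text tells. Scaled input: -1 to 1 covers 20 cm each way for a shift and 60 degrees each way for a turn. Its arguments: {"type":"object","properties":{"motion":{"type":"array"},"newtons":{"type":"number"}},"required":["motion"]}

```bash
ls; mkdir -p pics
cat > h.py <<'E'
import numpy as np, cv2
from plant import r, grab_frame, camera_model, nets
def ray(cam,uv,z,m=None):
    m=m or camera_model(cam); K=np.array(m["mtx"]);E=np.array(m["extrinsics"])
    d=E[:3,:3].T@np.linalg.solve(K,[uv[0],uv[1],1]); c=-E[:3,:3].T@E[:3,3]
    return (c+d*(z-c[2])/d[2])
def proj(cam,p,m=None):
    m=m or camera_model(cam); E=np.array(m["extrinsics"]);q=np.array(m["mtx"])@(E[:3,:3]@np.array(p)+E[:3,3]);return q[:2]/q[2]
def save(cam,n,s=1.5):
    im=grab_frame(cam); cv2.imwrite(f"pics/{n}.png",cv2.resize(im[:,:,::-1],None,fx=s,fy=s)); return im
N="tray dish tall_bobbin short_bobbin magnifier bead_box needle_case button_jar tape_measure".split()
E
python3 - <<'E'
from h import *
np.set_printoptions(precision=3,suppress=True)
save("top","top0");save("side","side0")
for c in("top","side"):
  m=camera_model(c);E=np.array(m["extrinsics"]);print(c,-E[:3,:3].T@E[:3,3],E[:3,:3].ravel(), m["mtx"])
  for n in N:
    for d in nets.tip_of(c,n)[:3]: print(n,d["conf"],np.round(d["xy"]),ray(c,d["xy"],0)[:2])
    for d in nets.look_for(c,n)[:3]: print("   box",round(d["conf"],2),np.round(d["box"]))
print(r.state())
E
```

```text
pics
top [ 0.371 -0.019  1.02 ] [ 0.002 -1.    -0.015 -0.99   0.    -0.144  0.144  0.015 -0.989] [[451.233   0.    260.747]
 [  0.    451.233 193.324]
 [  0.      0.      1.   ]]
tray 0.68 [115. 216.] [0.467 0.328]
   box 0.84 [ 79. 167. 149. 270.]
dish 0.77 [389. 307.] [ 0.269 -0.285]
dish 0.75 [408. 214.] [ 0.474 -0.337]
dish 0.73 [402. 125.] [ 0.681 -0.331]
   box 0.81 [352. 272. 421. 347.]
   box 0.71 [378. 179. 444. 245.]
   box 0.56 [373.  93. 440. 157.]
tall_bobbin 0.72 [285. 233.] [ 0.43  -0.058]
   box 0.65 [278. 219. 295. 238.]
short_bobbin 0.56 [210. 173.] [0.568 0.113]
   box 0.95 [196. 160. 218. 187.]
magnifier 0.78 [284. 121.] [ 0.691 -0.058]
magnifier 0.75 [319.  90.] [ 0.766 -0.14 ]
magnifier 0.51 [115. 216.] [0.467 0.328]
   box 0.6 [277. 108. 295. 132.]
bead_box 0.57 [230. 230.] [0.436 0.066]
   box 0.9 [216. 218. 250. 241.]
needle_case 0.66 [309. 172.] [ 0.569 -0.113]
   box 0.74 [294. 165. 323. 183.]
   box 0.66 [210. 100. 235. 127.]
button_jar 0.86 [224. 114.] [0.708 0.084]
   box 0.9 [208.  97. 232. 127.]
   box 0.87 [253. 164. 275. 190.]
side [ 0.443 -0.775  0.
[... 885 characters left out ...]
 [ 0.563 -0.111]
   box 0.48 [266. 222. 288. 242.]
button_jar 0.85 [308. 190.] [0.694 0.084]
   box 0.91 [300. 168. 320. 197.]
tape_measure 0.5 [266. 211.] [ 0.558 -0.02 ]
tape_measure 0.37 [215. 219.] [ 0.424 -0.045]
   box 0.67 [256. 203. 278. 216.]
{'clock': 1.9, 'joints': array([ 1.127,  0.342,  1.524, -0.   ,  1.275, -0.146]), 'qvel': array([-0.001,  0.   ,  0.   , -0.001,  0.001, -0.   ]), 'joint_efforts': array([ -0.   , -43.112, -24.448,   0.072,   0.048,   0.   ]), 'ee_pos': array([0.154, 0.502, 0.405]), 'tool_rot': array([0.148, 0.989, 0.   , 0.   ]), 'force': array([ 0.182, -0.597, -0.575]), 'torque': array([0.031, 0.012, 0.043]), 'finger_force': 0.0, 'width': 0.09168249528842806}
```

View pics/top0.png

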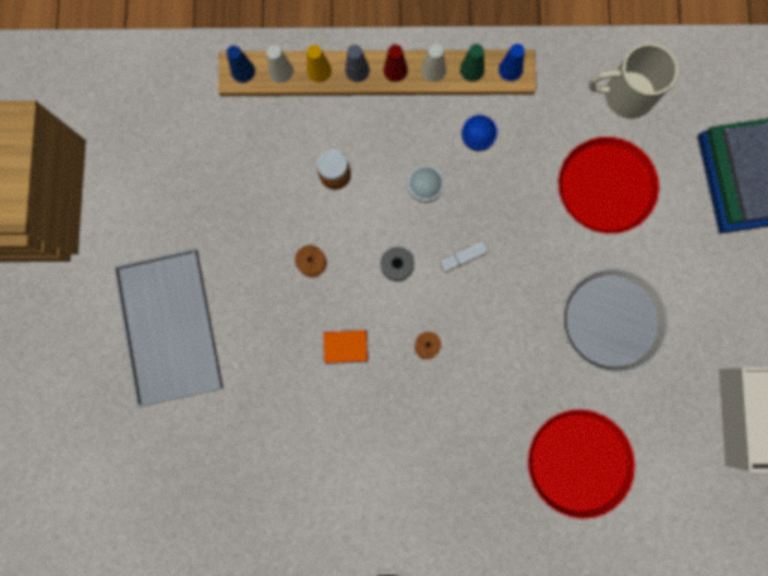

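View pics/side0.png

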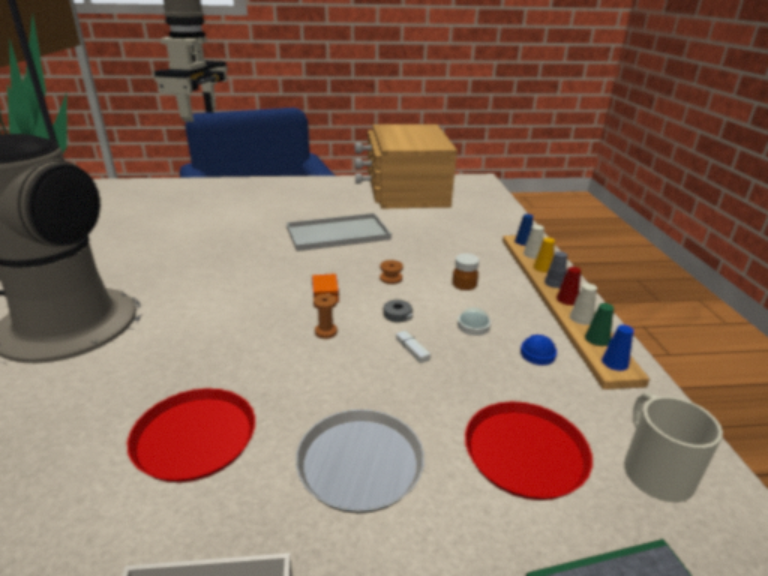

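The top view shows everything: the steel tray is on the left at about (169,328), the steel dish on the right at (613,320) between two red look-alikes, and the stock is in the middle. The clear magnifier is at (425,184) and its blue look-alike at (479,132). The side view agrees. Next I'll measure outlines in the top image.

Run:
```python
from h import *
np.set_printoptions(precision=4,suppress=True)
im=cv2.resize(cv2.imread("pics/top0.png"),(512,384),interpolation=cv2.INTER_AREA)
im=grab_frame("top")[:,:,::-1]; hsv=cv2.cvtColor(im,cv2.COLOR_BGR2HSV).astype(int)
bg=cv2.medianBlur(im,3).astype(int)
def rect(mask,box,z,name):
    m=np.zeros(mask.shape,np.uint8);l,t,rr,b=box;m[t:b,l:rr]=mask[t:b,l:rr]
    n,lab,st,_=cv2.connectedComponentsWithStats(m);k=1+np.argmax(st[1:,4]);ys,xs=np.where(lab==k)
    P=np.array([ray("top",(x,y),z)[:2] for x,y in zip(xs,ys)],np.float32)
    (c,s,a)=cv2.minAreaRect(P);q=cv2.boxPoints(((c),(s),a));e=[q[1]-q[0],q[2]-q[1]];e=max(e,key=np.linalg.norm)
    print(name,"rect c",np.array(c),"size",np.array(s),"longdir deg",np.degrees(np.arctan2(e[1],e[0]))%180,"mean",P.mean(0),"n",len(P))
sat=(hsv[:,:,1]>90).astype(np.uint8)
rect(sat,(205,210,255,250),.028,"bead")
rect(sat,(185,150,225,195),.03,"short")
rect(sat,(270,210,300,245),.064,"tall")
bl=((bg[:,:,0]-bg[:,:,2])>8).astype(np.uint8)   # steel is bluish
rect(bl,(285,155,330,188),.012,"needle")
rect(bl,(70,160,155,275),.010,"tray")
rect(bl,(370,175,450,250),.010,"dish")
rect(bl,(265,100,300,140),.014,"magn")
rect((hsv[:,:,2]<120).astype(np.uint8),(245,155,285,195),.018,"tape")
print("block corner",ray("top",(48,173),0),ray("top",(54,169),0), ray("side",(300,137),0),ray("side",(251,136),0))
cv2.imwrite("pics/crop.png",cv2.resize(im[85:250,190:340],None,fx=3.5,fy=3.5,interpolation=cv2.INTER_CUBIC))
```

```text
bead rect c [0.4335 0.0638] size [0.0468 0.0651] longdir deg 93.99813 mean [0.4337 0.0638] n 626
short rect c [0.5608 0.1161] size [0.0469 0.0427] longdir deg 45.2398 mean [0.5605 0.1168] n 337
tall rect c [ 0.4337 -0.0561] size [0.0338 0.036 ] longdir deg 179.82167 mean [ 0.4332 -0.0557] n 245
needle rect c [ 0.571  -0.1123] size [0.0154 0.0685] longdir deg 116.79559 mean [ 0.5711 -0.1126] n 183Traceback (most recent call last):
  File "<stdin>", line 18, in <module>
  File "<stdin>", line 9, in rect
  File "h.py", line 4, in ray
    m=m or camera_model(cam); K=np.array(m["mtx"]);E=np.array(m["extrinsics"])
           ~~~~~~~~~~~~^^^^^
ValueError: time passes only in moves, steps and waits
```

```bash
cat >> h.py <<'E'
def rect(cam,m,mask,box,z,name):
    k=np.zeros(mask.shape,np.uint8);l,t,rr,b=box;k[t:b,l:rr]=mask[t:b,l:rr]
    n,lab,st,_=cv2.connectedComponentsWithStats(k)
    if n<2: print(name,"none");return
    ys,xs=np.where(lab==1+np.argmax(st[1:,4]))
    P=np.array([ray(cam,(x,y),z,m)[:2] for x,y in zip(xs,ys)],np.float32)
    R=cv2.minAreaRect(P);q=cv2.boxPoints(R);e=max([q[1]-q[0],q[2]-q[1]],key=np.linalg.norm)
    print(name,"c",np.round(R[0],4),"size",np.round(R[1],4),"long deg",round(np.degrees(np.arctan2(e[1],e[0]))%180,1),"mean",P.mean(0),"n",len(P))
E
python3 - <<'E'
from h import *
np.set_printoptions(precision=4,suppress=True)
m=camera_model("top");ms=camera_model("side")
im=grab_frame("top")[:,:,::-1]; hsv=cv2.cvtColor(im,cv2.COLOR_BGR2HSV).astype(int)
bg=cv2.medianBlur(im,3).astype(int); bl=((bg[:,:,0]-bg[:,:,2])>8).astype(np.uint8)
rect("top",m,bl,(70,160,155,275),.010,"tray")
rect("top",m,bl,(370,175,450,250),.010,"dish")
rect("top",m,bl,(265,100,300,140),.010,"magn")
rect("top",m,(hsv[:,:,2]<120).astype(np.uint8),(245,155,285,195),.018,"tape")
print("block",ray("top",(48,173),0,m),ray("top",(54,169),0,m),ray("side",(300,137),0,ms),ray("side",(251,136),0,ms))
E
```

```text
tray c [0.4637 0.3301] size [0.2135 0.1213] long deg 12.8 mean [0.4612 0.3304] n 4674
dish c [ 0.4731 -0.332 ] size [0.1314 0.1307] long deg 38.4 mean [ 0.473  -0.3324] n 2692
magn c [ 0.6861 -0.0566] size [0.0521 0.049 ] long deg 25.7 mean [ 0.6869 -0.0559] n 369
tape c [ 0.5573 -0.0123] size [0.0475 0.0505] long deg 179.9 mean [ 0.5575 -0.0126] n 415
block [0.568  0.4893 0.    ] [0.5774 0.4759 0.    ] [0.7567 0.4915 0.    ] [0.5656 0.5113 0.    ]
```

The tray, dish and box measurements match the sizes given. I'll start with the tall bobbin.

arm_command([
  {"travel": [0.2,0,0],"dr": [0,0,-0.061],"claw": -1},
  {"travel": [0.2,0,0],"dr": [0,0,-0.061],"claw": -1},
  {"travel": [0.2,0,0],"dr": [0,0,-0.061],"claw": -1},
  {"travel": [0.055,-0.195,0],"dr": [0,0,-0.061],"claw": -1},
  {"travel": [0.055,-0.195,0],"dr": [0,0,-0.061],"claw": -1},
  {"travel": [0.055,-0.195,0],"dr": [0,0,-0.061],"claw": -1},
  {"travel": [0.055,-0.195,0],"dr": [0,0,-0.061],"claw": -1},
  {"travel": [0.055,-0.195,0],"dr": [0,0,-0.061],"claw": -1},
], newtons=20)

```text
clock: 2.67
ee_pos: [0.3291, 0.3051, 0.4046]
tool_rot: [0.395, 0.919, 0.0, 0.0]
force: [1.2, -0.2, 0.2]
width: 0.092
finger_force: 0.0
```

arm_command([
  {"travel": [0.055,-0.195,0],"dr": [0,0,-0.061],"claw": -1},
  {"travel": [0.055,-0.195,0],"dr": [0,0,-0.061],"claw": -1},
  {"travel": [0.055,-0.195,0],"dr": [0,0,-0.061],"claw": -1},
  {"travel": [0.055,-0.195,0],"dr": [0,0,-0.061],"claw": -1},
  {"travel": [0.055,-0.195,0],"dr": [0,0,-0.061],"claw": -1},
  {"travel": [0.055,-0.195,0],"dr": [0,0,-0.061],"claw": -1},
  {"travel": [0.055,-0.195,0],"dr": [0,0,-0.061],"claw": -1},
  {"travel": [0.055,-0.195,0],"dr": [0,0,-0.061],"claw": -1},
])

```text
clock: 3.33
ee_pos: [0.417, -0.0071, 0.4051]
tool_rot: [0.614, 0.789, 0.0, 0.0]
force: [1.6, 0.8, 0.0]
width: 0.0917
finger_force: 0.0
```

arm_command([
  {"travel": [0.055,-0.19,0],"dr": [0,0,-0.061],"claw": -1},
  {"travel": [0,0,0],"dr": [0,0,0],"claw": -1},
  {"travel": [0,0,0],"dr": [0,0,0],"claw": -1},
])

```text
clock: 3.58
ee_pos: [0.4283, -0.0449, 0.4045]
tool_rot: [0.64, 0.769, 0.0, -0.0]
force: [-0.3, 0.6, -0.3]
width: 0.0919
finger_force: 0.0
```

Run:
```python
from h import *
np.set_printoptions(precision=4,suppress=True)
s=r.state();print(s["clock"],s["ee_pos"],s["tool_rot"],s["joints"],s["force"])
m=camera_model("wrist");E=np.array(m["extrinsics"]);print(-E[:3,:3].T@E[:3,3],E[:3,:3]);print(m["mtx"])
im=save("wrist","w1")
for n in("tall_bobbin","bead_box","tape_measure","needle_case"):
  for d in nets.tip_of("wrist",n)[:2]: print(n,d,ray("wrist",d["xy"],0,m))
```

```text
3.5833 [ 0.4283 -0.0449  0.4045] [ 0.6395  0.7688  0.     -0.0002] [-0.2828  0.1686  1.7623  0.0001  1.2109 -0.4659] [-0.3288  0.629  -0.2724]
[0.414  0.0361 0.3838] [[ 0.9833  0.1821 -0.0006]
 [ 0.1739 -0.9378  0.3003]
 [ 0.0542 -0.2954 -0.9538]]
[[275.1975   0.     256.3525]
 [  0.     275.1975 187.7983]
 [  0.       0.       1.    ]]
tall_bobbin {'xy': [255.9, 173.1], 'conf': 0.86} [ 0.4311 -0.0611  0.    ]
bead_box {'xy': [273.8, 80.6], 'conf': 0.76} [0.4314 0.0653 0.    ]
bead_box {'xy': [378.4, 56.0], 'conf': 0.61} [0.5562 0.118  0.    ]
tape_measure {'xy': [352.9, 153.8], 'conf': 0.88} [ 0.5602 -0.0087  0.    ]
needle_case {'xy': [337.7, 220.2], 'conf': 0.66} [ 0.5666 -0.111   0.    ]
```

View pics/w1.png

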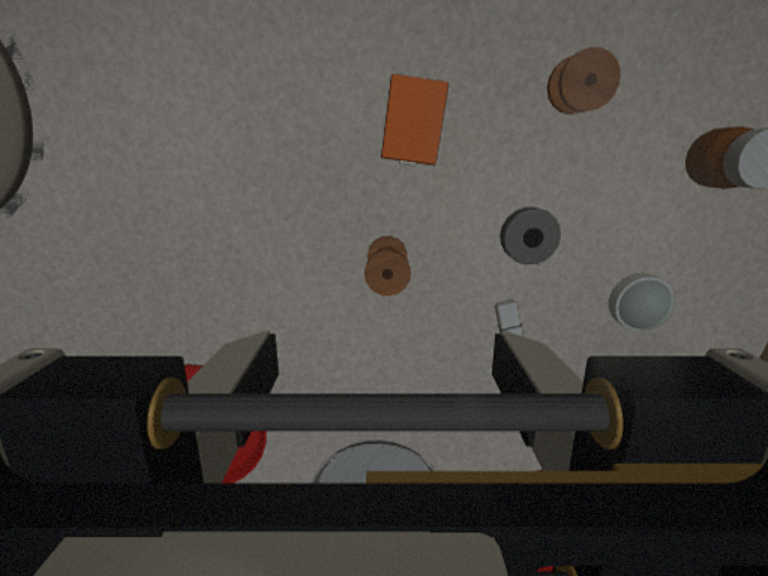

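The wrist view shows the bobbin's top flange at (388,274). The bead box is at (415,119) with its button facing down, the tape measure at (531,236), the magnifier at (641,303), and the needle case is partly hidden at (509,316).

Run:
```python
from h import *
np.set_printoptions(precision=4,suppress=True)
m=camera_model("wrist");im=cv2.resize(cv2.imread("pics/w1.png"),(512,384),interpolation=cv2.INTER_AREA)
sat=(cv2.cvtColor(im,cv2.COLOR_BGR2HSV)[:,:,1]>110).astype(np.uint8)
rect("wrist",m,sat,(245,40,305,115),.028,"bead")
for n,uv,z in(("tall",(258.7,182.7),.064),("short",(393.7,52.7),.03),("tape",(354,157.3),.018),("tallbase",(387/1.5,249/1.5),0.0)): print(n,ray("wrist",uv,z,m))
```

```text
bead c [0.4312 0.0672] size [0.0454 0.0633] long deg 93.3 mean [0.4311 0.068 ] n 2108
tall [ 0.4334 -0.0531  0.064 ]
short [0.5602 0.1222 0.03  ]
tape [ 0.5556 -0.0071  0.018 ]
tallbase [ 0.4318 -0.0473  0.    ]
```

arm_command([
  {"travel": [0.02,-0.046,-0.176],"dr": [0,0,0],"claw": -1},
  {"travel": [0,0,-0.19],"dr": [0,0,0],"claw": -1},
  {"travel": [0,0,-0.19],"dr": [0,0,0],"claw": -1},
  {"travel": [0,0,-0.19],"dr": [0,0,0],"claw": -1},
  {"travel": [0,0,-0.19],"dr": [0,0,0],"claw": -1},
  {"travel": [0,0,-0.12],"dr": [0,0,0],"claw": -1},
  {"travel": [0,0,0],"dr": [0,0,0],"claw": -1},
  {"travel": [0,0,0],"dr": [0,0,0],"claw": 1},
])

```text
clock: 4.5
ee_pos: [0.4319, -0.0514, 0.1933]
tool_rot: [0.637, 0.771, -0.0, -0.001]
force: [-0.1, 0.7, 0.3]
width: 0.0885
finger_force: 0.0
```

arm_command([
  {"travel": [0,0,0],"dr": [0,0,0],"claw": 1},
  {"travel": [0,0,0],"dr": [0,0,0],"claw": 1},
  {"travel": [0,0,0],"dr": [0,0,0],"claw": 1},
  {"travel": [0,0,0],"dr": [0,0,0],"claw": 1},
  {"travel": [0,0,0],"dr": [0,0,0],"claw": 1},
  {"travel": [0,0,0],"dr": [0,0,0],"claw": 1},
])

```text
clock: 5.0
ee_pos: [0.4321, -0.0524, 0.1941]
tool_rot: [0.638, 0.77, 0.0, 0.001]
force: [0.2, 0.8, 0.8]
width: 0.0497
finger_force: 0.0
```

arm_command([
  {"travel": [0,0,0],"dr": [0,0,0],"claw": 1},
  {"travel": [0,0,0],"dr": [0,0,0],"claw": 1},
  {"travel": [0,0,0],"dr": [0,0,0],"claw": 1},
  {"travel": [0,0,0],"dr": [0,0,0],"claw": 1},
  {"travel": [0,0,0],"dr": [0,0,0],"claw": 1},
  {"travel": [0,0,0],"dr": [0,0,0],"claw": 1},
])

```text
clock: 5.5
ee_pos: [0.432, -0.0523, 0.1936]
tool_rot: [0.638, 0.77, 0.0, 0.0]
force: [-0.9, 0.3, 3.2]
width: 0.0369
finger_force: 20.0
```

arm_command([
  {"travel": [0,0,0.05],"dr": [0,0,0],"claw": 1},
  {"travel": [0,0,0.15],"dr": [0,0,0],"claw": 1},
  {"travel": [0,0,0.18],"dr": [0,0,0],"claw": 1},
  {"travel": [0,0,0.18],"dr": [0,0,0],"claw": 1},
  {"travel": [0,0,0.15],"dr": [0,0,0],"claw": 1},
  {"travel": [0,0,0.1],"dr": [0,0,0],"claw": 1},
])

```text
clock: 6.0
ee_pos: [0.4321, -0.0523, 0.3584]
tool_rot: [0.638, 0.77, 0.001, 0.002]
force: [0.6, -0.1, -0.3]
width: 0.0367
finger_force: 20.0
```

arm_command([
  {"travel": [0.02,0.1,0],"dr": [0,0,0],"claw": 1},
  {"travel": [0.03,0.18,0],"dr": [0,0,0],"claw": 1},
  {"travel": [0.03,0.2,0],"dr": [0,0,0],"claw": 1},
  {"travel": [0.03,0.2,0],"dr": [0,0,0],"claw": 1},
  {"travel": [0.03,0.2,0],"dr": [0,0,0],"claw": 1},
  {"travel": [0.03,0.2,0],"dr": [0,0,0],"claw": 1},
  {"travel": [0.03,0.2,0],"dr": [0,0,0],"claw": 1},
  {"travel": [0.03,0.18,0],"dr": [0,0,0],"claw": 1},
])

```text
clock: 6.67
ee_pos: [0.4777, 0.2422, 0.3552]
tool_rot: [0.638, 0.77, -0.0, -0.0]
force: [0.8, -0.4, -0.5]
width: 0.0369
finger_force: 20.0
```

arm_command([
  {"travel": [0.03,0.14,0],"dr": [0,0,0],"claw": 1},
  {"travel": [0.03,0.06,0],"dr": [0,0,0],"claw": 1},
  {"travel": [0,0,0],"dr": [0,0,0],"claw": 1},
  {"travel": [0,0,0],"dr": [0,0,0],"claw": 1},
])

```text
clock: 7.0
ee_pos: [0.4898, 0.2801, 0.3547]
tool_rot: [0.637, 0.771, -0.001, -0.0]
force: [1.1, -0.8, -0.6]
width: 0.0368
finger_force: 20.0
```

Run:
```python
from h import *
np.set_printoptions(precision=4,suppress=True)
m=camera_model("wrist");s=r.state();print(s["ee_pos"],s["width"])
save("wrist","w2")
for d in nets.tip_of("wrist","tray")[:2]: print(d,ray("wrist",d["xy"],0,m))
for d in nets.tip_of("wrist","tall_bobbin")[:2]: print(d)
```

```text
[0.4898 0.2801 0.3547] 0.036757629674724866
{'xy': [241.7, 124.0], 'conf': 0.77} [0.4623 0.3319 0.    ]
{'xy': [251.7, 230.3], 'conf': 0.85}
```

View pics/w2.png

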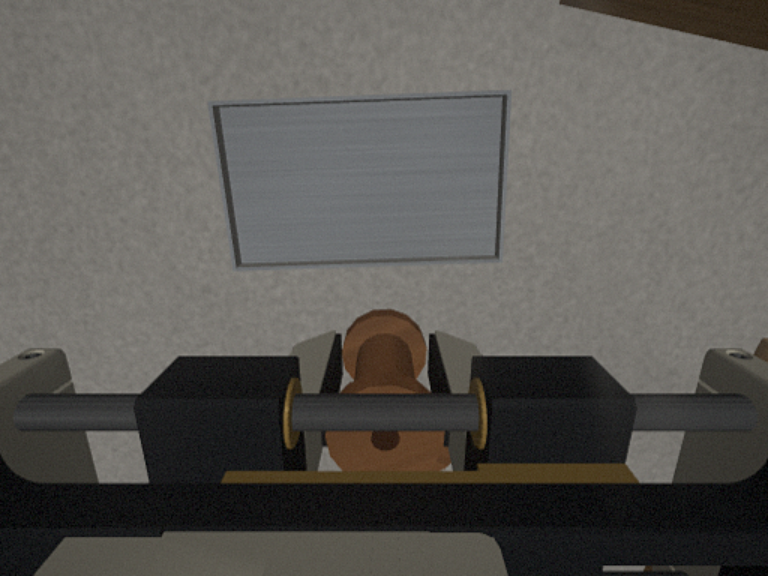

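The tray's rim corners are at (212,102), (510,93), (499,258) and (236,268). The bobbin hangs between the fingers with its lower flange at (384,350), and it looks straight.

Run:
```python
from h import *
np.set_printoptions(precision=4,suppress=True)
m=camera_model("wrist");s=r.state()
C=np.array([ray("wrist",(x/1.5,y/1.5),.016,m)[:2] for x,y in((212,102),(510,93),(499,258),(236,268))])
print(C,C.mean(0));
for a,b in((0,1),(3,2),(3,0),(2,1)): d=C[b]-C[a];print(np.linalg.norm(d),np.degrees(np.arctan2(d[1],d[0])))
p=s["ee_pos"]
# expected flange rim points if upright: bottom at TCP -159-34
zb=p[2]-.193
for h in(zb,zb+.064):
  print(proj("wrist",[p[0],p[1],h],m)*1.5,[proj("wrist",[p[0]+.019*np.cos(t),p[1]+.019*np.sin(t),h],m)*1.5 for t in np.radians((10.7,100.7,190.7,280.7))])
c=np.array([.463,.331])
for a in(10.5,):
  u=np.array([np.cos(np.radians(a)),np.sin(np.radians(a))]);print(c+.07*u,c+.008*u,c-.065*u)
```

```text
[[0.3481 0.3697]
 [0.5548 0.4146]
 [0.5793 0.297 ]
 [0.3745 0.2499]] [0.4642 0.3328]
0.21156919429641297 12.245746021365612
0.21009513838710323 12.931212222559395
0.12266285850581493 102.44238127972419
0.1201534407484236 101.73640028014509
[383.491 339.681] [array([425.02  , 339.6778]), array([383.4317, 300.6561]), array([341.9727, 339.6843]), array([383.5469, 376.4126])]
[382.7599 429.5487] [array([444.1176, 429.561 ]), array([382.6366, 375.2293]), array([321.4255, 429.5364]), array([382.8726, 479.2174])]
[0.5318 0.3438] [0.4709 0.3325] [0.3991 0.3192]
```

arm_command([
  {"travel": [0.07,0.11,0],"dr": [0,0,0.01],"claw": 1},
  {"travel": [0.07,0.11,0],"dr": [0,0,0.01],"claw": 1},
  {"travel": [0.072,0.114,0],"dr": [0,0,0.008],"claw": 1},
  {"travel": [0,0,-0.1],"dr": [0,0,0],"claw": 1},
  {"travel": [0,0,-0.18],"dr": [0,0,0],"claw": 1},
  {"travel": [0,0,-0.18],"dr": [0,0,0],"claw": 1},
  {"travel": [0,0,-0.12],"dr": [0,0,0],"claw": 1},
  {"travel": [0,0,0],"dr": [0,0,0],"claw": 1},
])

```text
clock: 7.82
ee_pos: [0.5309, 0.3445, 0.2339]
tool_rot: [0.627, 0.779, -0.005, -0.002]
force: [-1.0, -0.9, -1.2]
width: 0.0366
finger_force: 20.0
```

arm_command([
  {"travel": [0,0,0],"dr": [0,0,0],"claw": 1},
  {"travel": [0,0,0],"dr": [0,0,0],"claw": 1},
])

```text
clock: 7.98
ee_pos: [0.5333, 0.3462, 0.2416]
tool_rot: [0.627, 0.779, 0.001, 0.001]
force: [0.6, 0.7, -0.3]
width: 0.0367
finger_force: 20.0
```

arm_command([
  {"travel": [0,0,-0.08],"dr": [0,0,0],"claw": 1},
  {"travel": [0,0,-0.07],"dr": [0,0,0],"claw": 1},
  {"travel": [0,0,-0.04],"dr": [0,0,0],"claw": 1},
  {"travel": [0,0,-0.02],"dr": [0,0,0],"claw": 1},
  {"travel": [0,0,-0.008],"dr": [0,0,0],"claw": 1},
  {"travel": [0,0,0],"dr": [0,0,0],"claw": 1},
  {"travel": [0,0,0],"dr": [0,0,0],"claw": 1},
])

```text
clock: 8.57
ee_pos: [0.5328, 0.3467, 0.197]
tool_rot: [0.627, 0.779, 0.001, 0.0]
force: [-0.4, 0.1, -0.4]
width: 0.0368
finger_force: 20.0
```

arm_command([
  {"travel": [0,0,-0.005],"dr": [0,0,0],"claw": 1},
  {"travel": [0,0,0],"dr": [0,0,0],"claw": 1},
  {"travel": [0,0,0],"dr": [0,0,0],"claw": 1},
])

```text
clock: 8.82
ee_pos: [0.5327, 0.3468, 0.1966]
tool_rot: [0.627, 0.779, 0.001, 0.001]
force: [-1.9, -0.2, 5.5]
width: 0.0367
finger_force: 20.0
```

arm_command([
  {"travel": [0,0,0],"dr": [0,0,0],"claw": -0.13},
  {"travel": [0,0,0],"dr": [0,0,0],"claw": -0.13},
  {"travel": [0,0,0],"dr": [0,0,0],"claw": -0.13},
  {"travel": [0,0,0],"dr": [0,0,0],"claw": -0.13},
  {"travel": [0,0,0.05],"dr": [0,0,0],"claw": -0.13},
  {"travel": [0,0,0.15],"dr": [0,0,0],"claw": -0.13},
  {"travel": [0,0,0.18],"dr": [0,0,0],"claw": -0.13},
  {"travel": [0,0,0.2],"dr": [0,0,0],"claw": -0.13},
])

```text
clock: 9.48
ee_pos: [0.532, 0.3463, 0.3115]
tool_rot: [0.627, 0.779, -0.001, -0.001]
force: [1.6, -0.2, 1.1]
width: 0.052
finger_force: 0.0
```

arm_command([
  {"travel": [0,0,0.1],"dr": [0,0,0],"claw": -0.13},
  {"travel": [0.024,-0.12,0.08],"dr": [0,0,0.019],"claw": -0.5},
  {"travel": [0.024,-0.195,0.02],"dr": [0,0,0.019],"claw": -0.5},
  {"travel": [0.024,-0.195,0.02],"dr": [0,0,0.019],"claw": -0.5},
  {"travel": [0.024,-0.195,0.02],"dr": [0,0,0.019],"claw": -0.5},
  {"travel": [0.024,-0.195,0.02],"dr": [0,0,0.019],"claw": -0.5},
  {"travel": [0.024,-0.195,0],"dr": [0,0,0.019],"claw": -0.5},
  {"travel": [0.024,-0.195,0],"dr": [0,0,0.019],"claw": -0.5},
])

```text
clock: 10.15
ee_pos: [0.5658, 0.0867, 0.3642]
tool_rot: [0.57, 0.821, 0.0, 0.001]
force: [0.2, -0.5, 0.0]
width: 0.0688
finger_force: 0.0
```

arm_command([
  {"travel": [0.024,-0.195,0],"dr": [0,0,0.019],"claw": -0.5},
  {"travel": [0.024,-0.195,0],"dr": [0,0,0.019],"claw": -0.5},
  {"travel": [0.024,-0.195,0],"dr": [0,0,0.019],"claw": -0.5},
  {"travel": [0.024,-0.195,0],"dr": [0,0,0.019],"claw": -0.5},
  {"travel": [0.024,-0.195,0],"dr": [0,0,0.019],"claw": -0.5},
  {"travel": [0.024,-0.195,0],"dr": [0,0,0.02],"claw": -0.5},
  {"travel": [0.02,-0.08,0],"dr": [0,0,0.019],"claw": -0.5},
  {"travel": [0,0,0],"dr": [0,0,0],"claw": -0.5},
])

```text
clock: 10.82
ee_pos: [0.5988, -0.1657, 0.3633]
tool_rot: [0.514, 0.858, -0.0, 0.001]
force: [-0.6, 0.6, -0.5]
width: 0.0689
finger_force: 0.0
```

arm_command([
  {"travel": [0,0,0],"dr": [0,0,0],"claw": -0.5},
  {"travel": [0,0,0],"dr": [0,0,0],"claw": -0.5},
])

```text
clock: 10.98
ee_pos: [0.5986, -0.1606, 0.3632]
tool_rot: [0.512, 0.859, 0.0, -0.0]
force: [0.3, 0.2, -0.2]
width: 0.0688
finger_force: 0.0
```

Run:
```python
from h import *
np.set_printoptions(precision=4,suppress=True)
m=camera_model("wrist");s=r.state();print(s["ee_pos"],s["tool_rot"],s["width"],s["joints"])
save("wrist","w3"); grab_frame("top")
for n in("needle_case","magnifier","tape_measure"):
 for d in nets.tip_of("wrist",n)[:2]: print(n,d,ray("wrist",d["xy"],0,m))
for d in nets.look_for("wrist","needle_case")[:2]: print(d)
for d in nets.tip_of("top","tall_bobbin")[:2]: print(d,ray("top",d["xy"],0.003))
```

```text
[ 0.5986 -0.1606  0.3632] [ 0.5119  0.859   0.0003 -0.0002] 0.06879970516050454 [-0.3858  0.5486  1.3077  0.0006  1.2856 -0.882 ]
magnifier {'xy': [355.9, 125.3], 'conf': 0.89} [ 0.6802 -0.055   0.    ]
magnifier {'xy': [379.5, 211.1], 'conf': 0.67} [ 0.7723 -0.1331  0.    ]
tape_measure {'xy': [287.8, 34.1], 'conf': 0.87} [ 0.5571 -0.009   0.    ]
{'box': [241.9, 89.4, 265.1, 158.0], 'conf': 0.75}
```

View pics/w3.png

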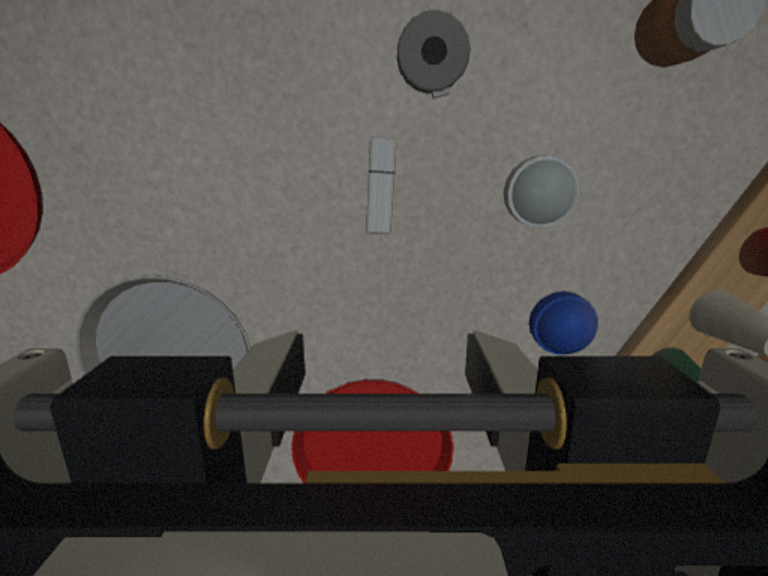

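The needle case's corners are at (371,139), (396,139), (390,233) and (367,233). The magnifier is at (541,191), with its foot showing at the lower left.

Run:
```python
from h import *
np.set_printoptions(precision=4,suppress=True)
m=camera_model("wrist")
C=np.array([ray("wrist",(x/1.5,y/1.5),.014,m)[:2] for x,y in((371,138),(396.5,138.5),(390.5,234),(367,234))])
print(C.mean(0),np.linalg.norm(C[0]-C[1]),np.linalg.norm(C[0]-C[3]))
for a,b in((3,0),(2,1)): d=C[b]-C[a];print(np.degrees(np.arctan2(d[1],d[0])))
nc=C.mean(0);print("move/0.2",(nc-r.state()["ee_pos"][:2])/.2)
# magnifier foot top circle z=.014 r=.028 candidates
for c in((.684,-.056),(.687,-.056)):
  print([np.round(proj("wrist",[c[0]+.028*np.cos(t),c[1]+.028*np.sin(t),0.0],m)*1.5) for t in np.radians((28,118,208,298))])
try:
 for d in nets.tip_of("top","tall_bobbin")[:3]: print(d,ray("top",d["xy"],0.003))
except Exception as e: print(e)
```

```text
[ 0.5709 -0.1131] 0.01916753990376737 0.07308215949182023
115.39809045047848
115.18077501478784
move/0.2 [-0.1396  0.2377]
[array([571., 191.]), array([541., 155.]), array([503., 191.]), array([533., 225.])]
[array([574., 193.]), array([544., 157.]), array([506., 192.]), array([536., 227.])]
```

arm_command([
  {"travel": [-0.07,0.119,0],"dr": [0,0,-0.026],"claw": -0.2},
  {"travel": [-0.07,0.119,0],"dr": [0,0,-0.026],"claw": -0.2},
  {"travel": [0,0,-0.15],"dr": [0,0,0],"claw": -0.2},
  {"travel": [0,0,-0.18],"dr": [0,0,0],"claw": -0.2},
  {"travel": [0,0,-0.18],"dr": [0,0,0],"claw": -0.2},
  {"travel": [0,0,-0.18],"dr": [0,0,0],"claw": -0.2},
  {"travel": [0,0,-0.12],"dr": [0,0,0],"claw": -0.2},
  {"travel": [0,0,0],"dr": [0,0,0],"claw": -0.2},
])

```text
clock: 12.05
ee_pos: [0.569, -0.1131, 0.1959]
tool_rot: [0.535, 0.845, -0.001, -0.005]
force: [-1.0, -0.1, 0.3]
width: 0.0552
finger_force: 0.0
```

arm_command([
  {"travel": [0,0,0],"dr": [0,0,0],"claw": -0.2},
  {"travel": [0,0,0],"dr": [0,0,0],"claw": -0.2},
])

```text
clock: 12.22
ee_pos: [0.5716, -0.1141, 0.2026]
tool_rot: [0.535, 0.845, 0.0, 0.001]
force: [-0.4, 0.2, -0.2]
width: 0.0551
finger_force: 0.0
```

arm_command([
  {"travel": [0,0.003,-0.05],"dr": [0,0,0],"claw": -0.2},
  {"travel": [0,0,-0.04],"dr": [0,0,0],"claw": -0.2},
  {"travel": [0,0,-0.018],"dr": [0,0,0],"claw": -0.2},
  {"travel": [0,0,0],"dr": [0,0,0],"claw": -0.2},
  {"travel": [0,0,0],"dr": [0,0,0],"claw": 1},
  {"travel": [0,0,0],"dr": [0,0,0],"claw": 1},
  {"travel": [0,0,0],"dr": [0,0,0],"claw": 1},
  {"travel": [0,0,0],"dr": [0,0,0],"claw": 1},
])

```text
clock: 12.88
ee_pos: [0.5709, -0.1133, 0.1796]
tool_rot: [0.535, 0.845, 0.0, 0.0]
force: [-0.6, 0.3, 0.7]
width: 0.0331
finger_force: 0.0
```

arm_command([
  {"travel": [0,0,0],"dr": [0,0,0],"claw": 1},
  {"travel": [0,0,0],"dr": [0,0,0],"claw": 1},
  {"travel": [0,0,0],"dr": [0,0,0],"claw": 1},
  {"travel": [0,0,0],"dr": [0,0,0],"claw": 1},
  {"travel": [0,0,0],"dr": [0,0,0],"claw": 1},
])

```text
clock: 13.3
ee_pos: [0.5709, -0.1133, 0.1795]
tool_rot: [0.535, 0.845, 0.0, 0.0]
force: [-0.5, 0.8, 2.2]
width: 0.0198
finger_force: 20.0
```

arm_command([
  {"travel": [0,0,0.06],"dr": [0,0,0],"claw": 1},
  {"travel": [0,0,0.15],"dr": [0,0,0],"claw": 1},
  {"travel": [0,0,0.18],"dr": [0,0,0],"claw": 1},
  {"travel": [0,0,0.18],"dr": [0,0,0],"claw": 1},
  {"travel": [0,0,0.18],"dr": [0,0,0],"claw": 1},
  {"travel": [0,0,0.1],"dr": [0,0,0],"claw": 1},
  {"travel": [-0.04,0.1,0],"dr": [0,0,0.07],"claw": 1},
  {"travel": [-0.04,0.18,0],"dr": [0,0,0.1],"claw": 1},
])

```text
clock: 13.97
ee_pos: [0.555, -0.0593, 0.352]
tool_rot: [0.458, 0.889, 0.0, 0.003]
force: [0.3, 1.4, -1.1]
width: 0.0199
finger_force: 20.0
```

arm_command([
  {"travel": [-0.04,0.19,0],"dr": [0,0,0.1],"claw": 1},
  {"travel": [-0.04,0.19,0],"dr": [0,0,0.1],"claw": 1},
  {"travel": [-0.04,0.19,0],"dr": [0,0,0.1],"claw": 1},
  {"travel": [-0.04,0.19,0],"dr": [0,0,0.1],"claw": 1},
  {"travel": [-0.04,0.19,0],"dr": [0,0,0.1],"claw": 1},
  {"travel": [-0.04,0.19,0],"dr": [0,0,0.1],"claw": 1},
  {"travel": [-0.04,0.19,0],"dr": [0,0,0.1],"claw": 1},
  {"travel": [-0.04,0.19,0],"dr": [0,0,0.1],"claw": 1},
])

```text
clock: 14.63
ee_pos: [0.4899, 0.2485, 0.3503]
tool_rot: [0.054, 0.999, 0.0, 0.0]
force: [0.4, 0.6, 0.1]
width: 0.0198
finger_force: 20.0
```

arm_command([
  {"travel": [-0.04,0.19,0],"dr": [0,0,0.1],"claw": 1},
  {"travel": [-0.04,0.14,0],"dr": [0,0,0.1],"claw": 1},
  {"travel": [-0.03,0.1,0],"dr": [0,0,0.1],"claw": 1},
  {"travel": [0,0,0],"dr": [0,0,0.015],"claw": 1},
  {"travel": [0,0,0],"dr": [0,0,0],"claw": 1},
  {"travel": [0,0,0],"dr": [0,0,0],"claw": 1},
])

```text
clock: 15.13
ee_pos: [0.4689, 0.3322, 0.3497]
tool_rot: [-0.107, 0.994, -0.0, 0.0]
force: [0.3, 0.5, -0.7]
width: 0.0197
finger_force: 20.0
```

Run:
```python
from h import *
np.set_printoptions(precision=4,suppress=True)
s=r.state();q=s["tool_rot"];print(s["ee_pos"],q,s["width"],"heading",2*np.degrees(np.arctan2(q[1],q[0]))-90)
save("wrist","w4")
```

```text
[0.4689 0.3322 0.3497] [-0.1071  0.9942 -0.0002  0.0001] 0.01969509703451625 heading 102.29570342301079
```

View pics/w4.png

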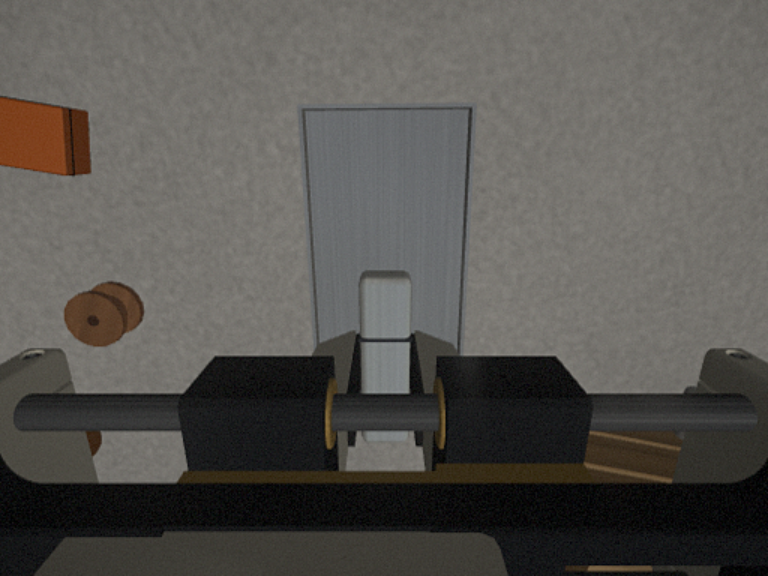

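The needle case is held level and lines up with the tray's length. I'll lower it.

arm_command([
  {"travel": [0,0,-0.12],"dr": [0,0,0],"claw": 1},
  {"travel": [0,0,-0.18],"dr": [0,0,0],"claw": 1},
  {"travel": [0,0,-0.18],"dr": [0,0,0],"claw": 1},
  {"travel": [0,0,-0.14],"dr": [0,0,0],"claw": 1},
  {"travel": [0,0,-0.08],"dr": [0,0,0],"claw": 1},
  {"travel": [0,0,-0.03],"dr": [0,0,0],"claw": 1},
  {"travel": [0,0,0],"dr": [0,0,0],"claw": 1},
  {"travel": [0,0,0],"dr": [0,0,0],"claw": 1},
])

```text
clock: 15.85
ee_pos: [0.4696, 0.3322, 0.2042]
tool_rot: [-0.107, 0.994, 0.0, 0.001]
force: [-0.0, 0.4, 0.0]
width: 0.0197
finger_force: 20.0
```

arm_command([
  {"travel": [0,0,-0.05],"dr": [0,0,0],"claw": 1},
  {"travel": [0,0,-0.035],"dr": [0,0,0],"claw": 1},
  {"travel": [0,0,-0.016],"dr": [0,0,0],"claw": 1},
  {"travel": [0,0,-0.007],"dr": [0,0,0],"claw": 1},
  {"travel": [0,0,0],"dr": [0,0,0],"claw": 1},
  {"travel": [0,0,0],"dr": [0,0,0],"claw": 1},
])

```text
clock: 16.35
ee_pos: [0.4687, 0.3326, 0.1824]
tool_rot: [-0.108, 0.994, -0.0, 0.0]
force: [-2.7, -1.8, 4.7]
width: 0.0198
finger_force: 20.0
```

arm_command([
  {"travel": [0,0,0],"dr": [0,0,0],"claw": 0.1},
  {"travel": [0,0,0],"dr": [0,0,0],"claw": 0.1},
  {"travel": [0,0,0],"dr": [0,0,0],"claw": 0.1},
  {"travel": [0,0,0],"dr": [0,0,0],"claw": 0.1},
  {"travel": [0,0,0.05],"dr": [0,0,0],"claw": 0.1},
  {"travel": [0,0,0.15],"dr": [0,0,0],"claw": 0.1},
  {"travel": [0,0,0.18],"dr": [0,0,0],"claw": 0.1},
  {"travel": [0,0,0.18],"dr": [0,0,0],"claw": 0.1},
])

```text
clock: 17.02
ee_pos: [0.4686, 0.3326, 0.2951]
tool_rot: [-0.108, 0.994, -0.0, -0.001]
force: [0.7, 0.6, -0.6]
width: 0.0415
finger_force: 0.0
```

arm_command([
  {"travel": [0,0,0.18],"dr": [0,0,0],"claw": -1},
  {"travel": [0,0,0.12],"dr": [0,0,0],"claw": -1},
  {"travel": [0.11,-0.157,0],"dr": [0,0,0],"claw": -1},
  {"travel": [0.11,-0.157,0],"dr": [0,0,0],"claw": -1},
  {"travel": [0.11,-0.157,0],"dr": [0,0,0],"claw": -1},
  {"travel": [0.11,-0.157,0],"dr": [0,0,0],"claw": -1},
  {"travel": [0.11,-0.157,0],"dr": [0,0,0],"claw": -1},
  {"travel": [0.11,-0.157,0],"dr": [0,0,0],"claw": -1},
])

```text
clock: 17.68
ee_pos: [0.6014, 0.1427, 0.3547]
tool_rot: [-0.108, 0.994, 0.0, 0.0]
force: [0.7, 0.4, -0.1]
width: 0.0897
finger_force: 0.0
```

arm_command([
  {"travel": [0.11,-0.157,0],"dr": [0,0,0],"claw": -1},
  {"travel": [0.11,-0.157,0],"dr": [0,0,0],"claw": -1},
  {"travel": [0.11,-0.157,0],"dr": [0,0,0],"claw": -1},
  {"travel": [0.11,-0.157,0],"dr": [0,0,0],"claw": -1},
  {"travel": [0.11,-0.157,0],"dr": [0,0,0],"claw": -1},
  {"travel": [0.09,-0.157,0],"dr": [0,0,0],"claw": -1},
  {"travel": [0,0,0],"dr": [0,0,0],"claw": -1},
  {"travel": [0,0,0],"dr": [0,0,0],"claw": -1},
])

```text
clock: 18.35
ee_pos: [0.7292, -0.0465, 0.3533]
tool_rot: [-0.106, 0.994, 0.0, -0.0]
force: [0.1, 0.4, -0.1]
width: 0.0919
finger_force: 0.0
```

Run:
```python
from h import *
np.set_printoptions(precision=4,suppress=True)
m=camera_model("wrist");s=r.state();q=s["tool_rot"];print(s["clock"],s["ee_pos"],q,s["width"],"heading",2*np.degrees(np.arctan2(q[1],q[0]))-90)
save("wrist","w5");
for n in("magnifier","short_bobbin"):
 for d in nets.tip_of("wrist",n)[:3]: print(n,d,ray("wrist",d["xy"],0,m))
for c in((.684,-.055),(.688,-.055)):
 for z in (0,.014): print(c,z,[np.round(proj("wrist",[c[0]+.028*np.cos(t),c[1]+.028*np.sin(t),z],m)*1.5) for t in np.radians((12,102,192,282))])
mt=camera_model("top");save("top","top5")
for n in("tall_bobbin","needle_case"):
 for d in nets.tip_of("top",n)[:2]: print(n,d,ray("top",d["xy"],.003,mt))
```

```text
18.35 [ 0.7292 -0.0465  0.3533] [-0.1063  0.9943  0.0001 -0.0003] 0.09186575663473488 heading 102.20803669507396
magnifier {'xy': [180.8, 183.9], 'conf': 0.72} [ 0.7671 -0.1351  0.    ]
magnifier {'xy': [320.0, 20.4], 'conf': 0.69} [ 0.5553 -0.0143  0.    ]
magnifier {'xy': [254.4, 130.8], 'conf': 0.64} [ 0.683  -0.0583  0.    ]
short_bobbin {'xy': [434.0, 56.5], 'conf': 0.59} [0.5624 0.1183 0.    ]
(0.684, -0.055) 0 [array([385., 233.]), array([421., 198.]), array([386., 162.]), array([350., 198.])]
(0.684, -0.055) 0.014 [array([385., 237.]), array([422., 200.]), array([386., 162.]), array([349., 200.])]
(0.688, -0.055) 0 [array([384., 238.]), array([419., 203.]), array([384., 167.]), array([349., 203.])]
(0.688, -0.055) 0.014 [array([384., 241.]), array([421., 206.]), array([384., 167.]), array([348., 205.])]
tall_bobbin {'xy': [112.3, 188.2], 'conf': 0.73} [0.5318 0.3367 0.003 ]
```

View pics/w5.png

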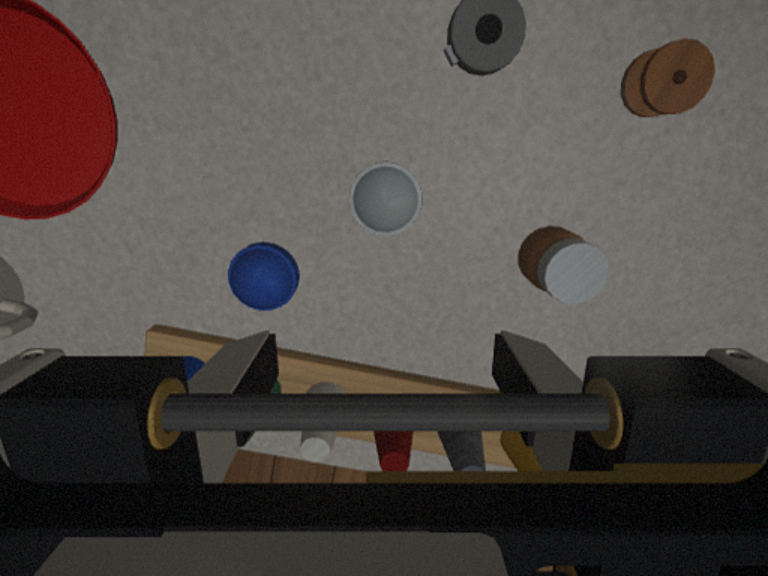

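The magnifier's foot spans (350–422, 163–234), which matches (0.684, −0.055). I'll approach it.

arm_command([
  {"travel": [-0.1,-0.02,0],"dr": [0,0,0],"claw": -1},
  {"travel": [-0.126,-0.022,-0.05],"dr": [0,0,0],"claw": -1},
  {"travel": [0,0,-0.15],"dr": [0,0,0],"claw": -1},
  {"travel": [0,0,-0.16],"dr": [0,0,0],"claw": -1},
  {"travel": [0,0,-0.16],"dr": [0,0,0],"claw": -1},
  {"travel": [0,0,-0.14],"dr": [0,0,0],"claw": -1},
  {"travel": [0,0,-0.1],"dr": [0,0,0],"claw": -1},
  {"travel": [0,0,0],"dr": [0,0,0],"claw": -1},
], newtons=30)

```text
clock: 19.32
ee_pos: [0.6819, -0.0513, 0.197]
tool_rot: [-0.109, 0.994, 0.001, -0.004]
force: [-1.1, -0.2, -1.0]
width: 0.0919
finger_force: 0.0
```

arm_command([
  {"travel": [0,0,0],"dr": [0,0,0],"claw": -1},
  {"travel": [0,0,0],"dr": [0,0,0],"claw": -1},
])

```text
clock: 19.48
ee_pos: [0.6842, -0.0521, 0.2038]
tool_rot: [-0.108, 0.994, -0.0, 0.001]
force: [0.8, 0.5, -0.4]
width: 0.0919
finger_force: 0.0
```

arm_command([
  {"travel": [0,-0.013,-0.05],"dr": [0,0,0],"claw": -1},
  {"travel": [0,0,-0.04],"dr": [0,0,0],"claw": -1},
  {"travel": [0,0,-0.022],"dr": [0,0,0],"claw": -1},
  {"travel": [0,0,0],"dr": [0,0,0],"claw": -1},
  {"travel": [0,0,0],"dr": [0,0,0],"claw": 1},
  {"travel": [0,0,0],"dr": [0,0,0],"claw": 1},
  {"travel": [0,0,0],"dr": [0,0,0],"claw": 1},
  {"travel": [0,0,0],"dr": [0,0,0],"claw": 1},
])

```text
clock: 20.15
ee_pos: [0.6836, -0.0551, 0.1794]
tool_rot: [-0.108, 0.994, 0.0, 0.0]
force: [-0.5, -0.6, 0.3]
width: 0.07
finger_force: 0.0
```

arm_command([
  {"travel": [0,0,0],"dr": [0,0,0],"claw": 1},
  {"travel": [0,0,0],"dr": [0,0,0],"claw": 1},
  {"travel": [0,0,0],"dr": [0,0,0],"claw": 1},
  {"travel": [0,0,0],"dr": [0,0,0],"claw": 1},
  {"travel": [0,0,0],"dr": [0,0,0],"claw": 1},
])

```text
clock: 20.57
ee_pos: [0.6836, -0.0551, 0.1794]
tool_rot: [-0.108, 0.994, 0.0, 0.0]
force: [-0.1, -0.7, 1.0]
width: 0.0554
finger_force: 30.0
```

arm_command([
  {"travel": [0,0,0.04],"dr": [0,0,0],"claw": 1},
  {"travel": [0,0,0.1],"dr": [0,0,0],"claw": 1},
  {"travel": [0,0,0.15],"dr": [0,0,0],"claw": 1},
  {"travel": [0,0,0.15],"dr": [0,0,0],"claw": 1},
  {"travel": [0,0,0.15],"dr": [0,0,0],"claw": 1},
  {"travel": [0,0,0.1],"dr": [0,0,0],"claw": 1},
  {"travel": [0,0,0.05],"dr": [0,0,0],"claw": 1},
  {"travel": [-0.05,0.07,0],"dr": [0,0,0],"claw": 1},
])

```text
clock: 21.23
ee_pos: [0.6747, -0.0431, 0.3305]
tool_rot: [-0.107, 0.994, -0.001, 0.003]
force: [0.3, -0.5, -1.5]
width: 0.0552
finger_force: 30.0
```

arm_command([
  {"travel": [-0.09,0.12,0],"dr": [0,0,0],"claw": 1},
  {"travel": [-0.11,0.145,0],"dr": [0,0,0],"claw": 1},
  {"travel": [-0.11,0.145,0],"dr": [0,0,0],"claw": 1},
  {"travel": [-0.11,0.145,0],"dr": [0,0,0],"claw": 1},
  {"travel": [-0.11,0.145,0],"dr": [0,0,0],"claw": 1},
  {"travel": [-0.11,0.145,0],"dr": [0,0,0],"claw": 1},
  {"travel": [-0.11,0.145,0],"dr": [0,0,0],"claw": 1},
  {"travel": [-0.11,0.145,0],"dr": [0,0,0],"claw": 1},
])

```text
clock: 21.9
ee_pos: [0.5, 0.187, 0.3268]
tool_rot: [-0.108, 0.994, 0.0, -0.001]
force: [0.4, 1.3, -0.6]
width: 0.0551
finger_force: 30.0
```

arm_command([
  {"travel": [-0.11,0.145,0],"dr": [0,0,0],"claw": 1},
  {"travel": [-0.11,0.145,0],"dr": [0,0,0],"claw": 1},
  {"travel": [-0.11,0.145,0],"dr": [0,0,0],"claw": 1},
  {"travel": [-0.11,0.145,0],"dr": [0,0,0],"claw": 1},
  {"travel": [-0.07,0.1,0],"dr": [0,0,0],"claw": 1},
  {"travel": [0,0,0],"dr": [0,0,0],"claw": 1},
  {"travel": [0,0,0],"dr": [0,0,0],"claw": 1},
])

```text
clock: 22.48
ee_pos: [0.3986, 0.3227, 0.3269]
tool_rot: [-0.109, 0.994, -0.0, -0.001]
force: [0.9, -0.3, -0.1]
width: 0.0556
finger_force: 30.0
```

Run:
```python
from h import *
np.set_printoptions(precision=4,suppress=True)
s=r.state();print(s["clock"],s["ee_pos"],s["width"],s["finger_force"])
w=grab_frame("wrist");t=grab_frame("top")[140:290,60:180]
w=cv2.resize(w,None,fx=.9,fy=.9);t=cv2.resize(t,(276,345),interpolation=cv2.INTER_CUBIC)
cv2.imwrite("pics/c6.png",np.hstack([w[:345],t])[:,:,::-1])
```

```text
22.4833 [0.3986 0.3227 0.3269] 0.05558326252763686 29.999766647815704
```

View pics/c6.png

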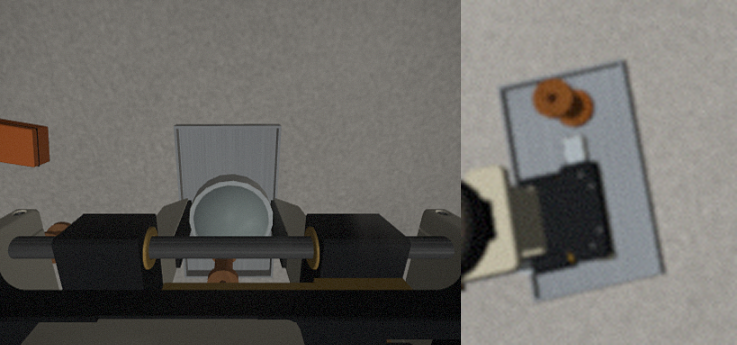

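The bobbin is standing at the far end of the tray with the needle case in front of it. The magnifier is held level above the near end.

arm_command([
  {"travel": [0.01,-0.023,-0.08],"dr": [0,0,0],"claw": 1},
  {"travel": [0,0,-0.14],"dr": [0,0,0],"claw": 1},
  {"travel": [0,0,-0.14],"dr": [0,0,0],"claw": 1},
  {"travel": [0,0,-0.12],"dr": [0,0,0],"claw": 1},
  {"travel": [0,0,-0.08],"dr": [0,0,0],"claw": 1},
  {"travel": [0,0,-0.05],"dr": [0,0,0],"claw": 1},
  {"travel": [0,0,0],"dr": [0,0,0],"claw": 1},
  {"travel": [0,0,0],"dr": [0,0,0],"claw": 1},
])

```text
clock: 23.25
ee_pos: [0.4023, 0.3168, 0.2054]
tool_rot: [-0.107, 0.994, -0.0, -0.0]
force: [-0.0, 0.0, -0.9]
width: 0.0552
finger_force: 30.0
```

Target TCP z is about 0.1824. I'll lower it slowly.

arm_command([
  {"travel": [-0.005,0,-0.04],"dr": [0,0,0],"claw": 1},
  {"travel": [0,0,-0.03],"dr": [0,0,0],"claw": 1},
  {"travel": [0,0,-0.02],"dr": [0,0,0],"claw": 1},
  {"travel": [0,0,-0.01],"dr": [0,0,0],"claw": 1},
  {"travel": [0,0,-0.006],"dr": [0,0,0],"claw": 1},
  {"travel": [0,0,-0.003],"dr": [0,0,0],"claw": 1},
  {"travel": [0,0,0],"dr": [0,0,0],"claw": 1},
  {"travel": [0,0,0],"dr": [0,0,0],"claw": 1},
])

```text
clock: 23.92
ee_pos: [0.4007, 0.3174, 0.1837]
tool_rot: [-0.108, 0.994, 0.0, 0.0]
force: [-1.4, 0.2, -2.0]
width: 0.0554
finger_force: 30.0
```

arm_command([
  {"travel": [0,0,-0.004],"dr": [0,0,0],"claw": 1},
  {"travel": [0,0,-0.003],"dr": [0,0,0],"claw": 1},
  {"travel": [0,0,0],"dr": [0,0,0],"claw": 1},
  {"travel": [0,0,0],"dr": [0,0,0],"claw": 1},
])

```text
clock: 24.25
ee_pos: [0.4007, 0.3173, 0.1823]
tool_rot: [-0.108, 0.994, 0.0, 0.0]
force: [-0.1, 0.1, 0.8]
width: 0.0552
finger_force: 30.0
```

arm_command([
  {"travel": [0,0,-0.003],"dr": [0,0,0],"claw": 1},
  {"travel": [0,0,0],"dr": [0,0,0],"claw": 1},
  {"travel": [0,0,0],"dr": [0,0,0],"claw": 1},
])

```text
clock: 24.5
ee_pos: [0.4006, 0.3173, 0.1823]
tool_rot: [-0.108, 0.994, 0.0, 0.0]
force: [-2.0, -1.6, 7.6]
width: 0.055
finger_force: 30.0
```

arm_command([
  {"travel": [0,0,0],"dr": [0,0,0],"claw": -0.52},
  {"travel": [0,0,0],"dr": [0,0,0],"claw": -0.52},
  {"travel": [0,0,0],"dr": [0,0,0],"claw": -0.52},
  {"travel": [0,0,0.04],"dr": [0,0,0],"claw": -0.52},
  {"travel": [0,0,0.12],"dr": [0,0,0],"claw": -0.52},
  {"travel": [0,0,0.18],"dr": [0,0,0],"claw": -0.52},
  {"travel": [0,0,0.18],"dr": [0,0,0],"claw": -0.52},
  {"travel": [0,0,0.18],"dr": [0,0,0],"claw": -0.52},
])

```text
clock: 25.17
ee_pos: [0.4003, 0.3171, 0.3234]
tool_rot: [-0.108, 0.994, -0.0, -0.0]
force: [1.0, 1.3, 0.3]
width: 0.0699
finger_force: 0.0
```

arm_command([
  {"travel": [0,0,0.15],"dr": [0,0,0],"claw": -1},
  {"travel": [0.011,-0.1,0],"dr": [0,0,-0.11],"claw": -1},
  {"travel": [0.011,-0.1,0],"dr": [0,0,-0.11],"claw": -1},
  {"travel": [0.011,-0.1,0],"dr": [0,0,-0.11],"claw": -1},
  {"travel": [0.011,-0.1,0],"dr": [0,0,-0.11],"claw": -1},
  {"travel": [0.011,-0.1,0],"dr": [0,0,-0.11],"claw": -1},
  {"travel": [0.011,-0.1,0],"dr": [0,0,-0.11],"claw": -1},
  {"travel": [0.011,-0.1,0],"dr": [0,0,-0.11],"claw": -1},
])

```text
clock: 25.83
ee_pos: [0.4158, 0.1764, 0.352]
tool_rot: [0.293, 0.956, 0.0, 0.0]
force: [0.8, 0.1, 1.1]
width: 0.0916
finger_force: 0.0
```

arm_command([
  {"travel": [0.011,-0.1,0],"dr": [0,0,-0.11],"claw": -1},
  {"travel": [0.011,-0.1,0],"dr": [0,0,-0.11],"claw": -1},
  {"travel": [0.011,-0.1,0],"dr": [0,0,-0.11],"claw": -1},
  {"travel": [0.011,-0.1,0],"dr": [0,0,-0.11],"claw": -1},
  {"travel": [0.011,-0.1,0],"dr": [0,0,-0.11],"claw": -1},
  {"travel": [0.011,-0.1,0],"dr": [0,0,-0.11],"claw": -1},
  {"travel": [0.011,-0.1,0],"dr": [0,0,-0.11],"claw": -1},
  {"travel": [0.011,-0.09,0],"dr": [0,0,-0.105],"claw": -1},
])

```text
clock: 26.5
ee_pos: [0.4335, 0.0182, 0.352]
tool_rot: [0.686, 0.728, 0.0, 0.0]
force: [-0.7, 0.1, -1.4]
width: 0.0918
finger_force: 0.0
```

arm_command([
  {"travel": [0,0,0],"dr": [0,0,0],"claw": -1},
  {"travel": [0,0,0],"dr": [0,0,0],"claw": -1},
  {"travel": [0,0,0],"dr": [0,0,0],"claw": -1},
])

```text
clock: 26.75
ee_pos: [0.4334, 0.0197, 0.3517]
tool_rot: [0.683, 0.73, 0.0, -0.0]
force: [-0.1, 0.6, -0.1]
width: 0.0923
finger_force: 0.0
```

Run:
```python
from h import *
np.set_printoptions(precision=4,suppress=True)
m=camera_model("wrist");s=r.state();q=s["tool_rot"];print(s["clock"],s["ee_pos"],"heading",2*np.degrees(np.arctan2(q[1],q[0]))-90)
im=grab_frame("wrist")[:,:,::-1].copy()
for n in("bead_box","short_bobbin"):
  for d in nets.tip_of("wrist",n)[:2]: print(n,d,ray("wrist",d["xy"],0,m))
sat=(cv2.cvtColor(im,cv2.COLOR_BGR2HSV)[:,:,1]>110).astype(np.uint8)
bx=nets.look_for("wrist","bead_box")[0]["box"];print(bx);l,t,rr,b=[int(v) for v in bx]
rect("wrist",m,sat,(l-10,max(t-10,0),rr+10,b+10),.028,"bead")
w=cv2.resize(im,(460,345));t=cv2.resize(grab_frame("top")[140:290,60:180,::-1],(276,345),interpolation=cv2.INTER_CUBIC)
cv2.imwrite("pics/c7.png",np.hstack([w,t]))
```

```text
26.75 [0.4334 0.0197 0.3517] heading 3.824073155582184
bead_box {'xy': [256.8, 129.9], 'conf': 0.79} [0.4311 0.0695 0.    ]
short_bobbin {'xy': [372.6, 90.3], 'conf': 0.55} [0.5592 0.1224 0.    ]
[234.5, 106.2, 277.7, 169.3]
bead c [0.4326 0.0648] size [0.0454 0.0626] long deg 93.8 mean [0.4325 0.0657] n 2417
```

View pics/c7.png

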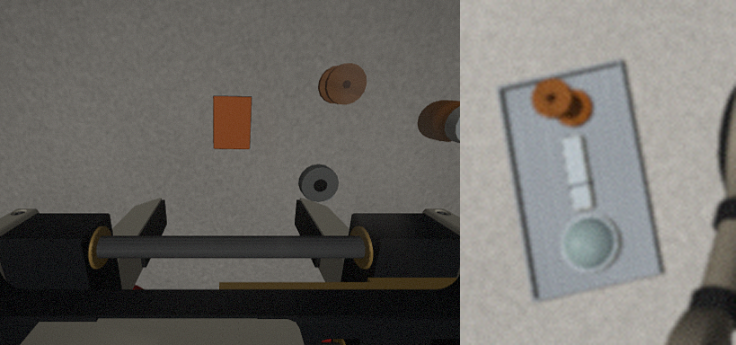

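The tray kit is in place: bobbin upright, needle case flat, magnifier on its foot. The bead box is at (0.4326, 0.0655) and square with the gripper, so I'll pick it up.

arm_command([
  {"travel": [-0.003,0.115,0],"dr": [0,0,0],"claw": -1},
  {"travel": [-0.003,0.115,0],"dr": [0,0,0],"claw": -1},
  {"travel": [0,0,-0.15],"dr": [0,0,0],"claw": -1},
  {"travel": [0,0,-0.18],"dr": [0,0,0],"claw": -1},
  {"travel": [0,0,-0.18],"dr": [0,0,0],"claw": -1},
  {"travel": [0,0,-0.15],"dr": [0,0,0],"claw": -1},
  {"travel": [0,0,-0.08],"dr": [0,0,0],"claw": -1},
  {"travel": [0,0,0],"dr": [0,0,0],"claw": -1},
], newtons=20)

```text
clock: 27.67
ee_pos: [0.4312, 0.0657, 0.2006]
tool_rot: [0.684, 0.73, -0.002, -0.003]
force: [-0.8, 0.9, -0.2]
width: 0.0916
finger_force: 0.0
```

arm_command([
  {"travel": [0,0,0],"dr": [0,0,0],"claw": -1},
  {"travel": [0,0,0],"dr": [0,0,0],"claw": -1},
])

```text
clock: 27.83
ee_pos: [0.433, 0.0655, 0.2045]
tool_rot: [0.684, 0.73, 0.001, 0.001]
force: [0.1, 0.2, -0.5]
width: 0.0915
finger_force: 0.0
```

arm_command([
  {"travel": [0,0,-0.05],"dr": [0,0,0],"claw": -1},
  {"travel": [0,0,-0.04],"dr": [0,0,0],"claw": -1},
  {"travel": [0,0,-0.02],"dr": [0,0,0],"claw": -1},
  {"travel": [0,0,0],"dr": [0,0,0],"claw": 1},
  {"travel": [0,0,0],"dr": [0,0,0],"claw": 1},
  {"travel": [0,0,0],"dr": [0,0,0],"claw": 1},
  {"travel": [0,0,0],"dr": [0,0,0],"claw": 1},
  {"travel": [0,0,0],"dr": [0,0,0],"claw": 1},
])

```text
clock: 28.5
ee_pos: [0.4325, 0.0653, 0.1818]
tool_rot: [0.684, 0.73, 0.0, 0.0]
force: [0.4, 0.3, -0.2]
width: 0.0632
finger_force: 0.0
```

arm_command([
  {"travel": [0,0,0],"dr": [0,0,0],"claw": 1},
  {"travel": [0,0,0],"dr": [0,0,0],"claw": 1},
  {"travel": [0,0,0],"dr": [0,0,0],"claw": 1},
  {"travel": [0,0,0],"dr": [0,0,0],"claw": 1},
  {"travel": [0,0,0],"dr": [0,0,0],"claw": 1},
])

```text
clock: 28.92
ee_pos: [0.4324, 0.0653, 0.1816]
tool_rot: [0.684, 0.73, 0.0, 0.0]
force: [0.3, -0.4, 1.9]
width: 0.0459
finger_force: 20.0
```

arm_command([
  {"travel": [0,0,0.05],"dr": [0,0,0],"claw": 1},
  {"travel": [0,0,0.15],"dr": [0,0,0],"claw": 1},
  {"travel": [0,0,0.18],"dr": [0,0,0],"claw": 1},
  {"travel": [0,0,0.18],"dr": [0,0,0],"claw": 1},
  {"travel": [0,0,0.18],"dr": [0,0,0],"claw": 1},
  {"travel": [0,0,0.12],"dr": [0,0,0],"claw": 1},
  {"travel": [0.017,-0.1,0],"dr": [0,0,0],"claw": 1},
  {"travel": [0.017,-0.18,0],"dr": [0,0,0],"claw": 1},
])

```text
clock: 29.58
ee_pos: [0.4393, 0.0106, 0.3553]
tool_rot: [0.682, 0.731, 0.002, 0.001]
force: [0.8, -0.3, -0.4]
width: 0.0458
finger_force: 20.0
```

arm_command([
  {"travel": [0.017,-0.195,0],"dr": [0,0,0],"claw": 1},
  {"travel": [0.017,-0.195,0],"dr": [0,0,0],"claw": 1},
  {"travel": [0.017,-0.195,0],"dr": [0,0,0],"claw": 1},
  {"travel": [0.017,-0.195,0],"dr": [0,0,0],"claw": 1},
  {"travel": [0.017,-0.195,0],"dr": [0,0,0],"claw": 1},
  {"travel": [0.017,-0.195,0],"dr": [0,0,0],"claw": 1},
  {"travel": [0.017,-0.195,0],"dr": [0,0,0],"claw": 1},
  {"travel": [0.017,-0.195,0],"dr": [0,0,0],"claw": 1},
])

```text
clock: 30.25
ee_pos: [0.466, -0.3046, 0.3532]
tool_rot: [0.684, 0.729, 0.0, -0.0]
force: [1.3, -0.2, -0.8]
width: 0.0459
finger_force: 20.0
```

arm_command([
  {"travel": [0.017,-0.18,0],"dr": [0,0,0],"claw": 1},
  {"travel": [0.017,-0.18,0],"dr": [0,0,0],"claw": 1},
  {"travel": [0,-0.1,0],"dr": [0,0,0],"claw": 1},
  {"travel": [0,0,0],"dr": [0,0,0],"claw": 1},
  {"travel": [0,0,0],"dr": [0,0,0],"claw": 1},
  {"travel": [0,0,0],"dr": [0,0,0],"claw": 1},
])

```text
clock: 30.75
ee_pos: [0.4731, -0.394, 0.353]
tool_rot: [0.684, 0.73, 0.0, -0.001]
force: [-0.0, 0.3, -0.3]
width: 0.0459
finger_force: 20.0
```

Run:
```python
from h import *
np.set_printoptions(precision=4,suppress=True)
m=camera_model("wrist");s=r.state();q=s["tool_rot"];print(s["clock"],s["ee_pos"],"heading",2*np.degrees(np.arctan2(q[1],q[0]))-90,s["width"])
im=save("wrist","w8")
for d in nets.tip_of("wrist","dish")[:3]: print(d,ray("wrist",d["xy"],0,m))
for d in nets.look_for("wrist","dish")[:3]: print(d)
for c in((.473,-.335),):
  print([np.round(proj("wrist",[c[0]+.078*np.cos(t),c[1]+.078*np.sin(t),.016],m)*1.5) for t in np.radians((0,90,180,270))])
```

```text
30.75 [ 0.4731 -0.394   0.353 ] heading 3.701169782530414 0.04594292225735007
{'xy': [74.6, 57.4], 'conf': 0.97} [ 0.265  -0.2785  0.    ]
{'xy': [258.0, 119.3], 'conf': 0.65} [ 0.4712 -0.3316  0.    ]
{'xy': [434.0, 134.8], 'conf': 0.56} [ 0.6818 -0.336   0.    ]
{'box': [374.1, 64.0, 512.0, 199.6], 'conf': 0.69}
{'box': [191.2, 48.5, 327.5, 189.7], 'conf': 0.66}
{'box': [0.3, 2.0, 140.9, 127.0], 'conf': 0.6}
[array([493., 192.]), array([397.,  70.]), array([285., 178.]), array([383., 284.])]
```

View pics/w8.png

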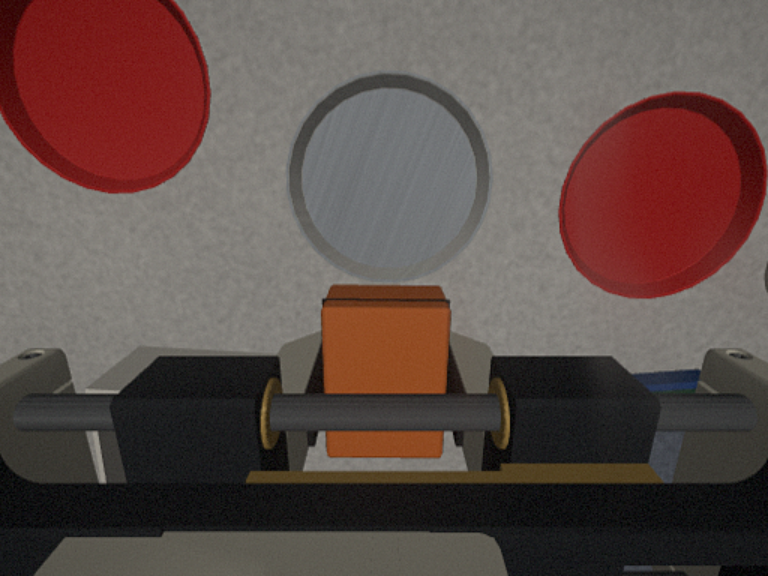

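The steel dish's rim spans (288–491, 72–280), so its centre is at about (0.473, −0.333). The box is held square with its lid up.

arm_command([
  {"travel": [0,0.15,0],"dr": [0,0,0],"claw": 1},
  {"travel": [0,0.155,0],"dr": [0,0,0],"claw": 1},
  {"travel": [0,0,-0.13],"dr": [0,0,0],"claw": 1},
  {"travel": [0,0,-0.17],"dr": [0,0,0],"claw": 1},
  {"travel": [0,0,-0.17],"dr": [0,0,0],"claw": 1},
  {"travel": [0,0,-0.15],"dr": [0,0,0],"claw": 1},
  {"travel": [0,0,-0.1],"dr": [0,0,0],"claw": 1},
  {"travel": [0,0,0],"dr": [0,0,0],"claw": 1},
])

```text
clock: 31.57
ee_pos: [0.4723, -0.3317, 0.2056]
tool_rot: [0.683, 0.73, 0.0, -0.004]
force: [-0.7, -0.2, -2.0]
width: 0.0461
finger_force: 20.0
```

arm_command([
  {"travel": [0,0,0],"dr": [0,0,0],"claw": 1},
  {"travel": [0,0,0],"dr": [0,0,0],"claw": 1},
])

```text
clock: 31.73
ee_pos: [0.4739, -0.3337, 0.2112]
tool_rot: [0.684, 0.73, 0.0, 0.001]
force: [0.3, -0.2, -0.5]
width: 0.0458
finger_force: 20.0
```

Down to 0.1846, which is −0.133.

arm_command([
  {"travel": [-0.003,0.002,-0.05],"dr": [0,0,0],"claw": 1},
  {"travel": [0,0,-0.04],"dr": [0,0,0],"claw": 1},
  {"travel": [0,0,-0.02],"dr": [0,0,0],"claw": 1},
  {"travel": [0,0,-0.012],"dr": [0,0,0],"claw": 1},
  {"travel": [0,0,-0.006],"dr": [0,0,0],"claw": 1},
  {"travel": [0,0,0],"dr": [0,0,0],"claw": 1},
  {"travel": [0,0,0],"dr": [0,0,0],"claw": 1},
])

```text
clock: 32.32
ee_pos: [0.4725, -0.3332, 0.1846]
tool_rot: [0.684, 0.73, -0.0, -0.0]
force: [-1.3, 3.2, 5.5]
width: 0.0462
finger_force: 20.0
```

arm_command([
  {"travel": [0,0,0],"dr": [0,0,0],"claw": -0.4},
  {"travel": [0,0,0],"dr": [0,0,0],"claw": -0.4},
  {"travel": [0,0,0],"dr": [0,0,0],"claw": -0.4},
  {"travel": [0,0,0],"dr": [0,0,0],"claw": -0.4},
  {"travel": [0,0,0.05],"dr": [0,0,0],"claw": -0.4},
  {"travel": [0,0,0.15],"dr": [0,0,0],"claw": -0.4},
  {"travel": [0,0,0.18],"dr": [0,0,0],"claw": -0.4},
  {"travel": [0,0,0.18],"dr": [0,0,0],"claw": -0.4},
])

```text
clock: 32.98
ee_pos: [0.4724, -0.3331, 0.2973]
tool_rot: [0.684, 0.73, 0.0, -0.001]
force: [-0.1, -0.7, 0.2]
width: 0.0643
finger_force: 0.0
```

arm_command([
  {"travel": [0,0,0.18],"dr": [0,0,0],"claw": -1},
  {"travel": [0,0,0.12],"dr": [0,0,0],"claw": -1},
  {"travel": [0.04,0.18,0],"dr": [0,0,0],"claw": -1},
  {"travel": [0.04,0.18,0],"dr": [0,0,0],"claw": -1},
  {"travel": [0.04,0.18,0],"dr": [0,0,0],"claw": -1},
  {"travel": [0.04,0.18,0],"dr": [0,0,0],"claw": -1},
  {"travel": [0.04,0.18,0],"dr": [0,0,0],"claw": -1},
  {"travel": [0.04,0.18,0],"dr": [0,0,0],"claw": -1},
])

```text
clock: 33.65
ee_pos: [0.5206, -0.1156, 0.3569]
tool_rot: [0.684, 0.729, 0.0, 0.0]
force: [0.3, -0.2, 0.7]
width: 0.092
finger_force: 0.0
```

arm_command([
  {"travel": [0.04,0.18,0],"dr": [0,0,0],"claw": -1},
  {"travel": [0.04,0.18,0],"dr": [0,0,0],"claw": -1},
  {"travel": [0.04,0.18,0],"dr": [0,0,0],"claw": -1},
  {"travel": [0.04,0.18,0],"dr": [0,0,0],"claw": -1},
  {"travel": [0.04,0.18,0],"dr": [0,0,0],"claw": -1},
  {"travel": [0,0,0],"dr": [0,0,0],"claw": -1},
  {"travel": [0,0,0],"dr": [0,0,0],"claw": -1},
  {"travel": [0,0,0],"dr": [0,0,0],"claw": -1},
])

```text
clock: 34.32
ee_pos: [0.5604, 0.0625, 0.3563]
tool_rot: [0.684, 0.73, -0.0, 0.0]
force: [0.3, -0.3, 0.1]
width: 0.0918
finger_force: 0.0
```

Run:
```python
from h import *
np.set_printoptions(precision=4,suppress=True)
m=camera_model("wrist");s=r.state();q=s["tool_rot"];print(s["clock"],s["ee_pos"],"heading",2*np.degrees(np.arctan2(q[1],q[0]))-90,s["width"])
im=grab_frame("wrist")[:,:,::-1].copy()
for d in nets.tip_of("wrist","short_bobbin")[:2]: print(d,ray("wrist",d["xy"],0,m))
mt=camera_model("top");tp=grab_frame("top")[:,:,::-1].copy();st=(cv2.cvtColor(tp,cv2.COLOR_BGR2HSV)[:,:,1]>90).astype(np.uint8)
hue=cv2.cvtColor(tp,cv2.COLOR_BGR2HSV)[:,:,0];st&=(hue>6).astype(np.uint8)
rect("top",mt,st,(380,180,440,245),.031,"bead in dish")
w=cv2.resize(im,(512,384));t=cv2.resize(tp[165:255,365:455],(284,284),interpolation=cv2.INTER_CUBIC)
cv2.imwrite("pics/c9.png",np.hstack([w,np.vstack([t,np.zeros((100,284,3),np.uint8)])]))
```

```text
34.3167 [0.5604 0.0625 0.3563] heading 3.7372485524211783 0.09178487146763782
{'xy': [256.2, 123.8], 'conf': 0.82} [0.5571 0.1187 0.    ]
bead in dish c [ 0.474  -0.3313] size [0.0463 0.0697] long deg 93.2 mean [ 0.4738 -0.3314] n 667
```

View pics/c9.png

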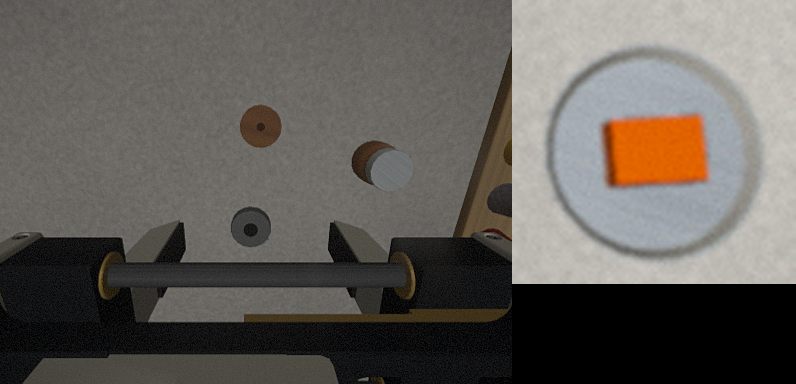

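The box sits in the middle of the dish. The short bobbin's top hole is at (260.5,126) in the wrist image.

Run:
```python
from h import *
m=camera_model("wrist");p=ray("wrist",(260.5,126.3),.03,m);print(p,(p-r.state()["ee_pos"])/.2)
```

```text
[0.56201815 0.1175674  0.03      ] [ 0.007616    0.2810818  -1.63081287]
```

arm_command([
  {"travel": [0.002,0.138,0],"dr": [0,0,0],"claw": -1},
  {"travel": [0.002,0.14,0],"dr": [0,0,0],"claw": -1},
  {"travel": [0,0,-0.14],"dr": [0,0,0],"claw": -1},
  {"travel": [0,0,-0.17],"dr": [0,0,0],"claw": -1},
  {"travel": [0,0,-0.17],"dr": [0,0,0],"claw": -1},
  {"travel": [0,0,-0.15],"dr": [0,0,0],"claw": -1},
  {"travel": [0,0,-0.11],"dr": [0,0,0],"claw": -1},
  {"travel": [0,0,0],"dr": [0,0,0],"claw": -1},
])

```text
clock: 35.13
ee_pos: [0.5599, 0.1168, 0.2035]
tool_rot: [0.685, 0.729, -0.003, -0.003]
force: [-1.5, -0.7, -0.0]
width: 0.0914
finger_force: 0.0
```

arm_command([
  {"travel": [0,0,0],"dr": [0,0,0],"claw": -1},
  {"travel": [0,0,0],"dr": [0,0,0],"claw": -1},
])

```text
clock: 35.3
ee_pos: [0.5622, 0.1177, 0.2095]
tool_rot: [0.684, 0.729, 0.001, 0.001]
force: [1.1, 0.2, -0.0]
width: 0.0918
finger_force: 0.0
```

arm_command([
  {"travel": [0,0,-0.06],"dr": [0,0,0],"claw": -1},
  {"travel": [0,0,-0.05],"dr": [0,0,0],"claw": -1},
  {"travel": [0,0,-0.022],"dr": [0,0,0],"claw": -1},
  {"travel": [0,0,0],"dr": [0,0,0],"claw": 1},
  {"travel": [0,0,0],"dr": [0,0,0],"claw": 1},
  {"travel": [0,0,0],"dr": [0,0,0],"claw": 1},
  {"travel": [0,0,0],"dr": [0,0,0],"claw": 1},
  {"travel": [0,0,0],"dr": [0,0,0],"claw": 1},
])

```text
clock: 35.97
ee_pos: [0.5616, 0.1183, 0.182]
tool_rot: [0.684, 0.73, 0.0, 0.0]
force: [-0.2, 0.4, 0.1]
width: 0.063
finger_force: 0.0
```

arm_command([
  {"travel": [0,0,0],"dr": [0,0,0],"claw": 1},
  {"travel": [0,0,0],"dr": [0,0,0],"claw": 1},
  {"travel": [0,0,0],"dr": [0,0,0],"claw": 1},
  {"travel": [0,0,0],"dr": [0,0,0],"claw": 1},
  {"travel": [0,0,0],"dr": [0,0,0],"claw": 1},
])

```text
clock: 36.38
ee_pos: [0.5614, 0.1183, 0.1817]
tool_rot: [0.684, 0.73, 0.0, 0.0]
force: [-0.7, 0.1, 0.8]
width: 0.0447
finger_force: 20.0
```

arm_command([
  {"travel": [0,0,0.05],"dr": [0,0,0],"claw": 1},
  {"travel": [0,0,0.15],"dr": [0,0,0],"claw": 1},
  {"travel": [0,0,0.18],"dr": [0,0,0],"claw": 1},
  {"travel": [0,0,0.18],"dr": [0,0,0],"claw": 1},
  {"travel": [0,0,0.15],"dr": [0,0,0],"claw": 1},
  {"travel": [0,0,0.1],"dr": [0,0,0],"claw": 1},
  {"travel": [-0.037,-0.1,0],"dr": [0,0,0],"claw": 1},
  {"travel": [-0.037,-0.18,0],"dr": [0,0,0],"claw": 1},
])

```text
clock: 37.05
ee_pos: [0.5465, 0.0642, 0.346]
tool_rot: [0.682, 0.731, 0.002, 0.001]
force: [1.1, -1.2, -0.8]
width: 0.0448
finger_force: 20.0
```

arm_command([
  {"travel": [-0.037,-0.19,0],"dr": [0,0,0],"claw": 1},
  {"travel": [-0.037,-0.19,0],"dr": [0,0,0],"claw": 1},
  {"travel": [-0.037,-0.19,0],"dr": [0,0,0],"claw": 1},
  {"travel": [-0.037,-0.19,0],"dr": [0,0,0],"claw": 1},
  {"travel": [-0.037,-0.19,0],"dr": [0,0,0],"claw": 1},
  {"travel": [-0.037,-0.19,0],"dr": [0,0,0],"claw": 1},
  {"travel": [-0.037,-0.19,0],"dr": [0,0,0],"claw": 1},
  {"travel": [-0.037,-0.19,0],"dr": [0,0,0],"claw": 1},
])

```text
clock: 37.72
ee_pos: [0.4866, -0.2434, 0.3444]
tool_rot: [0.684, 0.73, 0.0, 0.0]
force: [0.6, -0.0, 1.5]
width: 0.0448
finger_force: 20.0
```

arm_command([
  {"travel": [-0.037,-0.19,0],"dr": [0,0,0],"claw": 1},
  {"travel": [-0.035,-0.15,0],"dr": [0,0,0],"claw": 1},
  {"travel": [0,-0.11,0],"dr": [0,0,0],"claw": 1},
  {"travel": [0,0,0],"dr": [0,0,0],"claw": 1},
  {"travel": [0,0,0],"dr": [0,0,0],"claw": 1},
  {"travel": [0,0,0],"dr": [0,0,0],"claw": 1},
])

```text
clock: 38.22
ee_pos: [0.4729, -0.3311, 0.3438]
tool_rot: [0.684, 0.73, 0.0, -0.0]
force: [-0.1, 0.9, -0.5]
width: 0.0444
finger_force: 20.0
```

arm_command([
  {"travel": [0,-0.004,-0.1],"dr": [0,0,0],"claw": 1},
  {"travel": [0,0,-0.14],"dr": [0,0,0],"claw": 1},
  {"travel": [0,0,-0.14],"dr": [0,0,0],"claw": 1},
  {"travel": [0,0,-0.1],"dr": [0,0,0],"claw": 1},
  {"travel": [0,0,-0.06],"dr": [0,0,0],"claw": 1},
  {"travel": [0,0,0],"dr": [0,0,0],"claw": 1},
  {"travel": [0,0,0],"dr": [0,0,0],"claw": 1},
  {"travel": [0,0,0],"dr": [0,0,0],"claw": 1},
])

```text
clock: 38.88
ee_pos: [0.4737, -0.332, 0.2368]
tool_rot: [0.683, 0.73, 0.0, 0.001]
force: [0.0, 0.2, 0.4]
width: 0.0449
finger_force: 20.0
```

Run:
```python
from h import *
s=r.state();print(s["ee_pos"]);save("wrist","w10")
m=camera_model("wrist");p=s["ee_pos"]
for h in(p[2]-.1817,p[2]-.1517): print("bobbin ctr",h,proj("wrist",[p[0],p[1]-.0008,h],m)*1.5,proj("wrist",[p[0],p[1]+.022,h],m)*1.5)
a=np.radians(3.7);u=np.array([np.cos(a),np.sin(a)]);v=np.array([-u[1],u[0]])
for c in((.473,-.3325),): print([np.round(proj("wrist",[*(np.array(c)+i*.023*u+.032*v),.031],m)*1.5) for i in(-1,1)])
```

```text
[ 0.47365454 -0.33199089  0.23684751]
bobbin ctr 0.0551475100902572 [382.51922364 351.71526033] [386.0318049  302.33116895]
bobbin ctr 0.0851475100902572 [382.23964435 390.06525451] [386.44151435 332.64575031]
[array([332., 265.]), array([431., 265.])]
```

View pics/w10.png

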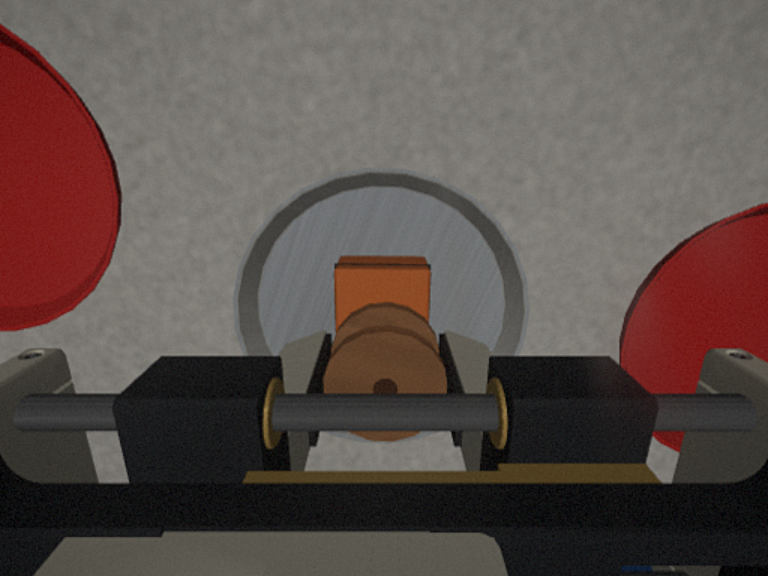

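The far edge of the box (335–431, row 265) and the held bobbin's edges are where I predicted. I'll lower it onto the lid.

arm_command([
  {"travel": [-0.002,-0.002,-0.05],"dr": [0,0,0],"claw": 1},
  {"travel": [0,0,-0.035],"dr": [0,0,0],"claw": 1},
  {"travel": [0,0,-0.018],"dr": [0,0,0],"claw": 1},
  {"travel": [0,0,-0.01],"dr": [0,0,0],"claw": 1},
  {"travel": [0,0,-0.005],"dr": [0,0,0],"claw": 1},
  {"travel": [0,0,0],"dr": [0,0,0],"claw": 1},
  {"travel": [0,0,0],"dr": [0,0,0],"claw": 1},
])

```text
clock: 39.52
ee_pos: [0.4723, -0.3327, 0.2126]
tool_rot: [0.684, 0.73, -0.0, -0.001]
force: [-3.2, 3.2, 8.9]
width: 0.0451
finger_force: 20.0
```

arm_command([
  {"travel": [0,0,0.001],"dr": [0,0,0],"claw": -0.4},
  {"travel": [0,0,0],"dr": [0,0,0],"claw": -0.4},
  {"travel": [0,0,0],"dr": [0,0,0],"claw": -0.4},
  {"travel": [0,0,0],"dr": [0,0,0],"claw": -0.4},
  {"travel": [0,0,0.05],"dr": [0,0,0],"claw": -0.4},
  {"travel": [0,0,0.15],"dr": [0,0,0],"claw": -0.4},
  {"travel": [0,0,0.18],"dr": [0,0,0],"claw": -0.4},
  {"travel": [0,0,0.18],"dr": [0,0,0],"claw": -0.4},
])

```text
clock: 40.18
ee_pos: [0.4724, -0.3327, 0.3255]
tool_rot: [0.684, 0.73, 0.0, -0.001]
force: [0.1, -0.5, 0.4]
width: 0.0644
finger_force: 0.0
```

arm_command([
  {"travel": [0,0,0.1],"dr": [0,0,0],"claw": -0.4},
  {"travel": [-0.05,0.18,0],"dr": [0,0,0],"claw": -0.4},
  {"travel": [-0.05,0.18,0],"dr": [0,0,0],"claw": -0.4},
  {"travel": [-0.05,0.18,0],"dr": [0,0,0],"claw": -0.4},
  {"travel": [-0.05,0.18,0],"dr": [0,0,0],"claw": -0.4},
  {"travel": [-0.05,0.18,0],"dr": [0,0,0],"claw": -0.4},
  {"travel": [0,0.1,0],"dr": [0,0,0],"claw": -0.4},
  {"travel": [0,0,0],"dr": [0,0,0],"claw": -0.4},
])

```text
clock: 40.85
ee_pos: [0.4217, -0.1296, 0.345]
tool_rot: [0.683, 0.731, 0.0, -0.0]
force: [0.6, 0.1, 0.5]
width: 0.0641
finger_force: 0.0
```

Run:
```python
from h import *
print(r.state()["clock"],r.state()["ee_pos"])
a=grab_frame("top");b=grab_frame("side")
t=cv2.resize(a[85:300,60:450],(780,430));s1=cv2.resize(b[250:350,185:300],(184,160));s2=cv2.resize(b[130:250,180:340],(213,160))
z=np.zeros((160,780,3),np.uint8);z[:,:184]=s1;z[:,190:403]=s2
cv2.imwrite("pics/end.png",np.vstack([t,z])[:,:,::-1])
```

```text
40.85 [ 0.42168077 -0.12961436  0.34495867]
```

View pics/end.png

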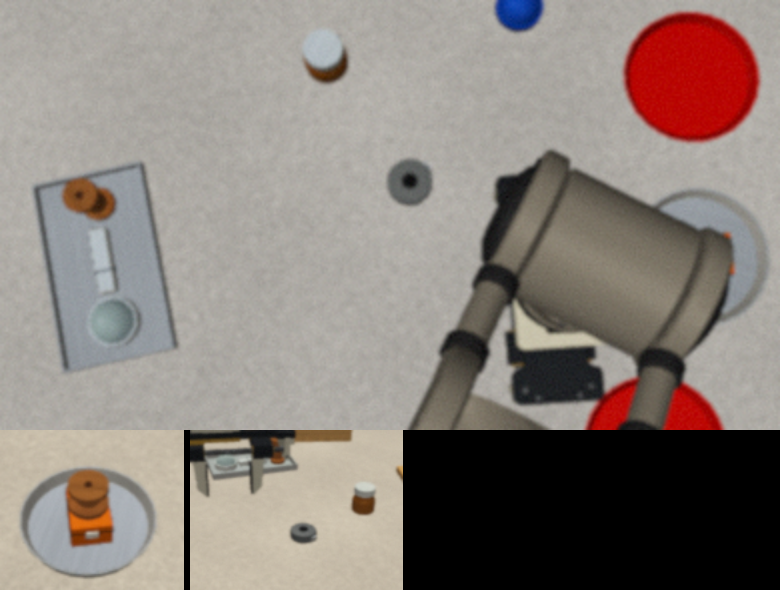

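All five pieces are in place. The short bobbin stands on the lid, and the jar and tape measure haven't moved. I'll hand it in.

```bash
python3 -c "
from h import *
print(r.hand_in())"
```

```text
the job is handed in; nothing more can be done
None
```

Both kits are made up as asked and the job is handed in at about 41 s of the 136 s allowed; the last pictures show all five pieces in place and the button jar and tape measure not moved.

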